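Restock the tin whistle display

TASK

Restock the whistle display: throw the turntable's lever into the green notch, and with it there stand every tin whistle from the counter in a bay of the deep cup, mouthpiece up and foot down on the cup's floor, leaning out over the red-trimmed side of the rim. Then throw the lever into the blue notch to turn the loaded cup to the customers, with all the whistles still leaning on the red side. Leave the pick tin, brass slide and green bottleneck where they stand.

Things in the scene. Friction and masses are not known exactly. Their poses are not given: they have to be found in the camera images.
- whistle1: Loose tin whistle (steel tube, red mouthpiece; may be absent), 200 mm long, about 50 g: a round tube 15 mm in diameter and, over the last 45 mm, a plastic mouthpiece 18 mm wide and 15 mm thick. It starts lying flat on the counter. Origin at mid-length on its axis (7.5 mm above what it lies on); its x axis runs along the tube towards the mouthpiece.
- whistle1_foot (a point): Centre of the open tube end of whistle1, 100 mm from its middle.
- whistle1_top (a point): Centre of the mouthpiece end of whistle1, 100 mm from its middle.
- whistle2: Loose tin whistle (brass tube, blue mouthpiece; may be absent), 200 mm long, about 50 g: a round tube 15 mm in diameter and, over the last 45 mm, a plastic mouthpiece 18 mm wide and 15 mm thick. It starts lying flat on the counter. Origin at mid-length on its axis (7.5 mm above what it lies on); its x axis runs along the tube towards the mouthpiece.
- whistle2_foot (a point): Centre of the open tube end of whistle2, 100 mm from its middle.
- whistle2_top (a point): Centre of the mouthpiece end of whistle2, 100 mm from its middle.
- whistle3: Loose tin whistle (steel tube, green mouthpiece; may be absent), 200 mm long, about 50 g: a round tube 15 mm in diameter and, over the last 45 mm, a plastic mouthpiece 18 mm wide and 15 mm thick. It starts lying flat on the counter. Origin at mid-length on its axis (7.5 mm above what it lies on); its x axis runs along the tube towards the mouthpiece.
- whistle3_foot (a point): Centre of the open tube end of whistle3, 100 mm from its middle.
- whistle3_top (a point): Centre of the mouthpiece end of whistle3, 100 mm from its middle.
- whistle4: Loose tin whistle (brass tube, yellow mouthpiece; may be absent), 200 mm long, about 50 g: a round tube 15 mm in diameter and, over the last 45 mm, a plastic mouthpiece 18 mm wide and 15 mm thick. It starts lying flat on the counter. Origin at mid-length on its axis (7.5 mm above what it lies on); its x axis runs along the tube towards the mouthpiece.
- whistle4_foot (a point): Centre of the open tube end of whistle4, 100 mm from its middle.
- whistle4_top (a point): Centre of the mouthpiece end of whistle4, 100 mm from its middle.
- cup (a point): Centre of the inner floor of the deep oblong cherry-wood cup on the turntable, 32 mm above the counter on the turntable's upright axis. Axes turn with the cup: x points to the side with the red-trimmed rim (round brass badge below it outside), z up. Inside 96 mm along x, 164 mm along y, 95 mm deep; walls 6 mm. The knob is on the opposite (-x) side.
- red_rim (a point): Middle of the inner top edge of the red-trimmed wall of the cup, 48 mm from cup along x and 95 mm up; same axes, turns with it. Three pale dividers 4 mm thick, 6 mm lower than the rim, running along x, part the cup into four bays 38 mm wide, with centres at y = -63, -21, 21 and 63 mm. A whistle leans along its bay.
- turntable (a joint): Angle (rad) of the turntable with its lever and cup about the upright axis through cup; grows counter-clockwise seen from above. 0: lever in the green notch; 0.7: lever in the blue notch. It can go from -1.0 to 0.95. It is stiff: friction (about 0.7 N m, some 5 N at the knob) holds it wherever it is left, and nothing snaps it in place.
- knob (a point): Middle of the top of the lever's upright black knob, 22 mm in diameter, top 80 mm above the counter, 52 mm tall, standing on a flat lever arm whose top is 28 mm above the counter. It is 135 mm from the turntable's axis, on cup's -x side, and turns with the cup.
- green_notch (a point): Where the knob's centre line stands when the lever is in the green (loading) notch: a green mark between two small brass bars on the low dark steel quadrant (10 mm thick) of the stand. Fixed to the stand.
- blue_notch (a point): The same for the blue (display) notch: a blue mark between two brass bars, 0.7 rad counter-clockwise from the green one.
- stand: The stand of the turntable, a dark steel disc 190 mm across with the quadrant reaching 151 mm out from the axis on the side of the notches. Does not move. Origin on the counter under the turntable's axis; its x axis points away from the green notch.
- pick_tin: Bystander: round boxwood pick tin, 76 mm across, 34 mm tall, loose. Origin at the centre of its underside.
- brass_slide: Bystander: brass slide, an upright tube 30 mm across, 60 mm tall, loose. Origin at the centre of its underside.
- bottleneck: Bystander: green glass bottleneck, an upright tube 34 mm across, 65 mm tall, loose. Origin at the centre of its underside.
Not all that is in view belongs to the job. Leave any orange or purple look-alike of the whistle3 alone.

How it is judged (in metres and radians):
On the way, in this order (a step that is already met when the one before it is completed fails the run):
1. the lever is in the green notch (value of joint turntable between -0.08 and 0.08 rad), for 0.2 s.
2. with the lever in the green notch, every whistle stands in the cup leaning over the red side (value of joint turntable between -0.12 and 0.12 rad and z of each of whistle1_foot, whistle2_foot, whistle3_foot, whistle4_foot in the frame of cup below 0.025 m and x of whistle1_foot in the frame of cup between -0.052 and 0.03 m and y of whistle1_foot in the frame of cup between -0.086 and 0.086 m and x of each of whistle1_top, whistle2_top, whistle3_top, whistle4_top in the frame of cup above 0.055 m and z of each of whistle1_top, whistle2_top, whistle3_top, whistle4_top in the frame of cup above 0.11 m and y of whistle1_top in the frame of cup between -0.12 and 0.12 m and x of whistle2_foot in the frame of cup between -0.052 and 0.03 m and y of whistle2_foot in the frame of cup between -0.086 and 0.086 m and y of whistle2_top in the frame of cup between -0.12 and 0.12 m and x of whistle3_foot in the frame of cup between -0.052 and 0.03 m and y of whistle3_foot in the frame of cup between -0.086 and 0.086 m and y of whistle3_top in the frame of cup between -0.12 and 0.12 m and x of whistle4_foot in the frame of cup between -0.052 and 0.03 m and y of whistle4_foot in the frame of cup between -0.086 and 0.086 m and y of whistle4_top in the frame of cup between -0.12 and 0.12 m), for 0.3 s.
3. the lever is in the blue notch (value of joint turntable between 0.62 and 0.78 rad), for 0.2 s.
At the end, for the whole second after the job is handed in: Lever within 0.08 rad of the blue notch (0.7); every whistle at rest in the cup, foot less than 25 mm above its floor, mouthpiece end over 110 mm above the floor, more than 55 mm from the cup's centre towards the red side and within 120 mm to either end (all of step 3 and z of each of whistle1_foot, whistle2_foot, whistle3_foot, whistle4_foot in the frame of cup below 0.025 m and x of whistle1_foot in the frame of cup between -0.052 and 0.03 m and y of whistle1_foot in the frame of cup between -0.086 and 0.086 m and x of each of whistle1_top, whistle2_top, whistle3_top, whistle4_top in the frame of cup above 0.055 m and z of each of whistle1_top, whistle2_top, whistle3_top, whistle4_top in the frame of cup above 0.11 m and y of whistle1_top in the frame of cup between -0.12 and 0.12 m and x of whistle2_foot in the frame of cup between -0.052 and 0.03 m and y of whistle2_foot in the frame of cup between -0.086 and 0.086 m and y of whistle2_top in the frame of cup between -0.12 and 0.12 m and x of whistle3_foot in the frame of cup between -0.052 and 0.03 m and y of whistle3_foot in the frame of cup between -0.086 and 0.086 m and y of whistle3_top in the frame of cup between -0.12 and 0.12 m and x of whistle4_foot in the frame of cup between -0.052 and 0.03 m and y of whistle4_foot in the frame of cup between -0.086 and 0.086 m and y of whistle4_top in the frame of cup between -0.12 and 0.12 m and linear speed of each of whistle1, whistle2, whistle3, whistle4 below 0.02 m/s); the robot touches nothing.
It fails at once if the pick tin is pushed more than 40 mm away or knocked over (distance of pick_tin from where it was at the start of the episode above 0.04 m or angle between pick_tin's own z axis and vertical above 0.6 rad).
It fails at once if the brass slide is pushed more than 40 mm away or knocked over (distance of brass_slide from where it was at the start of the episode above 0.04 m or angle between brass_slide's own z axis and vertical above 0.6 rad).
It fails at once if the bottleneck is pushed more than 40 mm away or knocked over (distance of bottleneck from where it was at the start of the episode above 0.04 m or angle between bottleneck's own z axis and vertical above 0.6 rad).
Of whistle1, whistle2, whistle3, whistle4 only 3 to 4 are there at a start; the rules pass over those that are not, and their reading is None.
At some moment in a run one of whistle1, whistle2, whistle3, whistle4 may be knocked a few centimetres aside while the robot is not near it.
Once in a run the grip may slacken for a moment while it holds something.
It also fails if it takes over 210 s, if anything falls off the work surface, if the arm or the gripper's body presses on something with over 40 N, if the wrist force passes 120 N, or if a joint passes its speed limit or range.

ROBOT

A 6-joint arm with a two-finger parallel gripper is mounted at the origin on the work surface. World frame = base frame: x ahead of the robot, y to its left, z up, the work surface at z = 0. Lengths are in mm, angles in rad, forces in N, time in s.
With the tool pointing down it reaches from about 300 to 750 mm from the base axis. Payload 8.5 kg.
Tool frame: the origin (TCP) lies midway between the tips of the shut fingers; the grasp point (between the pads) lies robot.grip_depth behind it (robot.grip_depth is the distance from the TCP to the grasp point, in mm); z points along the fingers, y is the line along which they close (so a half turn about z gives the same grasp; the last joint's range is limited). The gripper opens to 88 mm and grips with 3 to 60 N. Pads are 18 mm wide; open, the fingers measure 123 mm over their backs; the gripper's body (75 mm by 187 mm) begins 45 mm behind the grasp point.
Start: joints at [1.004, 0.381, 1.297, -0, 1.464, -0.215], TCP at [189.514, 516.299, 214.948] pointing down, gripper open.
Joint ranges: [-3.11, 3.11], [-0.89, 2.33], [0.22, 2.48], [-1.42, 4.56], [0.17, 2.85], [-2.88, 2.88]. Speed limits (rad/s): [2.39, 2.39, 3.14, 3.14, 3.14, 3.14].

INTERFACE

Orientations are given as a 3x3 rotation matrix whose columns are the frame's x, y, z axes.
In Python, from rig import robot, capture, sign_off, spotter gives the robot as it stands.
- The arm moves only by the tool arm_command, never from a script. Its argument "moves" is a list of rows, each an object with "slide": the shift along the tool's x, y, z in m, a list of three; "rotation": the turn, a rotation vector about the tool's x, y, z in rad, a list of three; "jaw": the opening, from -1 (shut) to 1 (fully open). A call has 1 to 12 rows; each row is the pose to reach, as a shift and turn from the pose commanded when the call began, along the tool's axes at that moment; what a row does not reach only later rows make up. A row lasts 1/10 s, in which the tool goes at most 50 mm and 8.59 degrees, less where a joint would pass 70% of its speed; a pose out of reach is approached as far as the arm can. A call with a gripper value outside its range is refused whole. The fingers move at their own pace and stop on an object; "force" is the grip in N (left out, the last holds). Time passes only in rows, so rows that repeat a pose let the fingers close. It gives the time, the measured TCP pose, the force, the opening and the grip force at its end, in the units of the state.
- robot.observe(): the state, without advancing time (a new reading comes with each control period).
- capture(name): name is "scene" or "side" or "wrist"; returns a dict with "color" (480x640x3 uint8, blue, green, red), "range_z" (480x640 float32, mm along the optical axis (not along the pixel's ray), 0 where there is no reading), "mtx" (3x3 intrinsics, pixels), "cam_to_world" (4x4, takes a point from camera to world coordinates). Camera axes: x right, y up, looking along -z (the intrinsics and any distortion apply to the point x, -y, -z); pixel columns grow to the right and rows downward; lengths in mm; the calibration is good to about 2 mm. A picture is of the moment at which its call begins.
- sign_off(): hands the job in; it is judged then, once.
Trained networks look in a picture, given as the dict that the camera call returned (one of the last four; its "shot" number tells which), for a name from the list of things; names that differ only in an ending like _2 or _b are one class to them, and where a whole thing is asked for, a point or a joint stands for the part that bears it (a point fixed in the world has none). Each returns a list of dicts, best first, with "score" (0 to 1); they miss things now and then, are a little off and sometimes report something else, mostly with a low value. They report only what shows in the picture. A call takes as long as a camera call. They do not tell look-alikes from the thing itself.
- spotter.spot_in(target, picture): "centre" ([x, y, z] in mm, in world coordinates, good to about 4 mm: the middle of the surface that is visible of it).
- spotter.regions_of(target, picture): "region" (480x640 bool, what is visible of it).
- spotter.mark_of(target, picture): "centre" ([x, y, z] in mm, in world coordinates, good to about 4 mm: a listed point, or the origin of a listed thing).
The state is a dict: "clock": time; "joints": joint angles; "qvel": joint speeds; "tau": joint torques, N m; "position": TCP position; "orientation": TCP orientation; "contact_force": force on the tool from outside, world axes, zero at the start; "torque": the same for the moment, N m; "grip_width": finger opening in mm; "grip_force": force on a finger pad.
Only numpy, scipy, OpenCV 4.12 (cv2) and the standard library are available. Lean on these libraries where they do the work, as an engineer would, in place of code of your own. Each camera call takes 0.05 s, during which the arm holds its last target. There are 200 camera calls.

## Working session

There is one attempt and no reset: what is moved stays moved. The work goes in short steps, Python scripts to look and compute and a tool call to move; the robot and the scene stay as the last step left them, time stands still between calls to the robot, and variables do not carry over. Pictures are saved under pics/ and viewed, at most 14 in all, crops included, and the job is handed in when it is done.

Besides the shell and the picture viewer there is one more tool, called as name(argument=value, ...), one argument or row to a line, values as JSON. arm_command: Moves the arm, as the interface text tells. Its arguments: {"type":"object","properties":{"moves":{"type":"array","items":{"type":"object","properties":{"slide":{"type":"array","items":{"type":"number"}},"rotation":{"type":"array","items":{"type":"number"}},"jaw":{"type":"number"}}}},"force":{"type":"number"}},"required":["moves"]}

```bash
ls; mkdir -p pics; cat > h.py <<'E'
import numpy as np, cv2
from rig import robot, capture, sign_off, spotter
def world(c,u,v,z=None):
    K=c["mtx"];T=np.array(c["cam_to_world"])
    d=np.array([(u-K[0,2])/K[0,0],-(v-K[1,2])/K[1,1],-1.])
    if z is None: 
        r=c["range_z"][int(v),int(u)]; return T[:3,:3]@(d*r)+T[:3,3]
    w=T[:3,:3]@d; return T[:3,3]+w*(z-T[2,3])/w[2]
def cloud(c):
    K=c["mtx"];T=np.array(c["cam_to_world"]);v,u=np.mgrid[:480,:640];r=c["range_z"]
    p=np.stack([(u-K[0,2])/K[0,0]*r,-(v-K[1,2])/K[1,1]*r,-r],-1)
    return p@T[:3,:3].T+T[:3,3]
E
python3 - <<'E'
from h import *
print(robot.grip_depth, robot.observe())
for n in["scene","side"]:
    c=capture(n); cv2.imwrite(f"pics/{n}0.png",c["color"]); print(c["cam_to_world"])
    for t in["knob","cup","red_rim","green_notch","blue_notch","stand","pick_tin","brass_slide","bottleneck"]:
        print(t,[(np.round(d["centre"],0),round(d["score"],2)) for d in spotter.mark_of(t,c)])
    for w in "1234":
      for e in["","_foot","_top"]:
        print(w,e,[(np.round(d["centre"],0),round(d["score"],2)) for d in spotter.mark_of(f"whistle{w}{e}",c)])
E
```

```text
pics
18.700000000000003 {'clock': 0.0, 'joints': array([ 1.00372036e+00,  3.81165562e-01,  1.29823158e+00,  9.45376119e-06,
        1.46358924e+00, -2.15285426e-01]), 'qvel': array([-0.00144121,  0.00066413, -0.00105316,  0.00194812,  0.00072353,
       -0.00032094]), 'tau': array([-8.21698322e-04, -4.37935138e+01, -2.24551857e+01,  7.13126035e-02,
        3.53338954e-02, -1.18245816e-04]), 'position': array([189.34351208, 516.05669791, 214.36397775]), 'orientation': array([[-9.38756767e-01,  3.44579686e-01, -7.56594289e-04],
       [ 3.44580380e-01,  9.38756087e-01, -1.17052596e-03],
       [ 3.06918027e-04, -1.35954671e-03, -9.99999029e-01]]), 'contact_force': array([0.23778823, 0.184762  , 0.12470308]), 'torque': array([-0.03135968,  0.02930828,  0.02320411]), 'grip_force': 0.0, 'grip_width': 88.26592910727933}
[[ 2.89594958e-01 -7.93655264e-01  5.35019703e-01  1.26197832e+03]
 [ 9.57029007e-01  2.48959427e-01 -1.48710066e-01 -1.73788567e+02]
 [-1.51736725e-02  5.55095061e-01  8.31648503e-01  1.20835487e+03]
 [ 0.00000000e+00  0.00000000e+00  0.00000000e+00  1.00000000e+00]]
knob 
[... 3083 characters left out ...]
, 0.62), (array([ 500., -362.,    7.]), 0.58), (array([615., 214.,  -1.]), 0.27)]
2 _foot [(array([ 597., -345.,    8.]), 0.73)]
2 _top []
3  [(array([ 555., -105.,    9.]), 0.73), (array([ 740., -426.,    5.]), 0.62), (array([ 500., -362.,    7.]), 0.58), (array([615., 214.,  -1.]), 0.27)]
3 _foot [(array([ 708., -331.,   10.]), 0.43)]
3 _top [(array([ 589., -290.,    6.]), 0.54), (array([ 657., -113.,   11.]), 0.51), (array([ 774., -518.,    8.]), 0.45)]
4  [(array([ 555., -105.,    9.]), 0.73), (array([ 740., -426.,    5.]), 0.62), (array([ 500., -362.,    7.]), 0.58), (array([615., 214.,  -1.]), 0.27)]
4 _foot [(array([633., 464.,  -3.]), 0.71)]
4 _top [(array([773.,   8.,   2.]), 0.56)]
```

View pics/scene0.png

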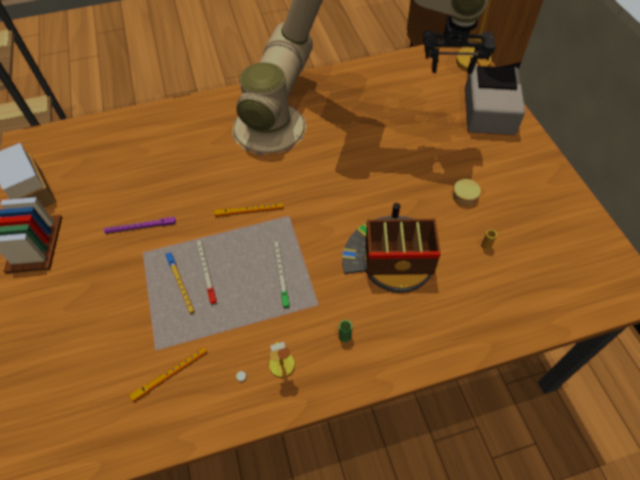

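View pics/side0.png

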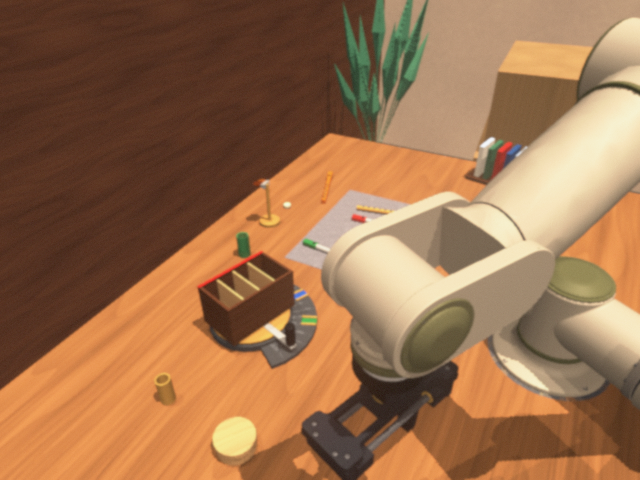

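The scene view shows three whistles on the grey mat: blue at (180,283), red at (207,272) and green at (282,274). Orange candidates are at (250,210) and (170,375), and a purple one at (140,225). The turntable's knob is at (396,210). Next is one close crop to check the yellow/orange question.

```bash
cat >> h.py <<'E'
from scipy.spatial.transform import Rotation as Ro
def go(p,R):
    o=robot.observe();R0=o["orientation"]
    print("slide",np.round(R0.T@(np.array(p)-o["position"])/1000,4),"rot",np.round(Ro.from_matrix(R0.T@R).as_rotvec(),3))
def down(yaw):  # tool x at yaw (deg), z down
    return Ro.from_euler("z",yaw,degrees=True).as_matrix()@np.diag([1.,-1,-1])
E
python3 - <<'E'
from h import *
c=capture("scene");im=c["color"]
a=cv2.resize(im[190:320,140:310],None,fx=4.4,fy=4.4,interpolation=cv2.INTER_CUBIC)[:,:748]
b=im[340:410,120:220]; d=im[185:245,90:190]
cv2.imwrite("pics/crop1.png",cv2.resize(im[190:320,100:310],(800,495),interpolation=cv2.INTER_CUBIC))
for n,(u,v) in dict(o1top=(220,212),o1b=(260,209),o2top=(138,395),o2=(175,370),bluetube=(183,295),pur=(140,225)).items():
    w=im[v-4:v+5,u-4:u+5].reshape(-1,3);print(n,w[np.argsort(w.max(1).astype(int)-w.min(1))[-15:]].mean(0))
ax=np.array([612,212.]);
go([482,250,160],down(163.7+90)); go([482,250,160],down(163.7-90))
E
```

```text
o1top [  0.         120.26666667 168.13333333]
o1b [  0.93333333 101.86666667 161.4       ]
o2top [  0.  125.8 169. ]
o2 [  0.  109.8 165.6]
bluetube [ 46.26666667 133.2        161.2       ]
pur [ 46.73333333  89.33333333 145.73333333]
slide [-0.3663 -0.1492  0.055 ] rot [-0.    -0.    -1.638]
slide [-0.3663 -0.1492  0.055 ] rot [-0.     0.     1.504]
```

View pics/crop1.png

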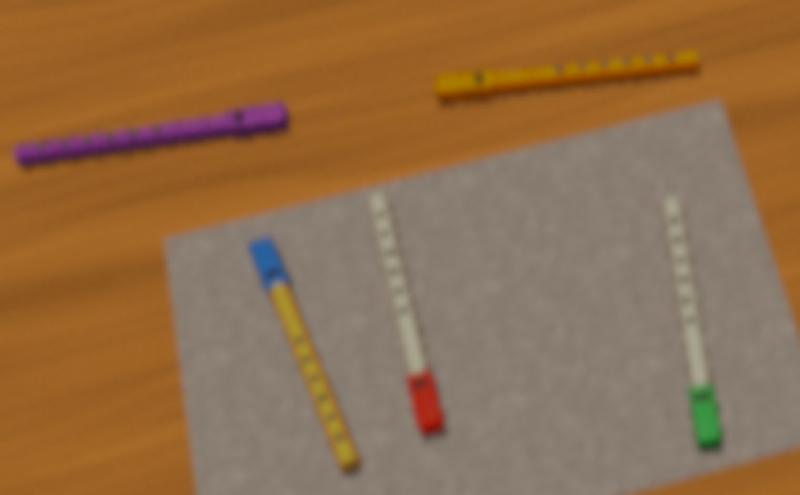

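The crop shows three real whistles: red mouthpiece (425,403), blue (268,262) and green (705,416). The bars at (570,75) and (150,130) are a single orange or purple colour throughout, so they are look-alikes; the far one at scene (170,375) is the same. Whistle4 is absent. I'll start with the knob.

arm_command(
  moves=[
    {"slide": [-0.366, -0.149, 0.055], "rotation": [0, 0, -0.067]},
    {"slide": [-0.366, -0.149, 0.055], "rotation": [0, 0, -0.067]},
    {"slide": [-0.366, -0.149, 0.055], "rotation": [0, 0, -0.067]},
    {"slide": [-0.366, -0.149, 0.055], "rotation": [0, 0, -0.067]},
    {"slide": [-0.366, -0.149, 0.055], "rotation": [0, 0, -0.067]},
    {"slide": [-0.366, -0.149, 0.055], "rotation": [0, 0, -0.067]},
    {"slide": [-0.366, -0.149, 0.055], "rotation": [0, 0, -0.067]},
    {"slide": [-0.366, -0.149, 0.055], "rotation": [0, 0, -0.067]},
    {"slide": [-0.366, -0.149, 0.055], "rotation": [0, 0, -0.067]},
    {"slide": [-0.366, -0.149, 0.055], "rotation": [0, 0, -0.067]},
    {"slide": [-0.366, -0.149, 0.055], "rotation": [0, 0, -0.067]},
    {"slide": [-0.366, -0.149, 0.055], "rotation": [0, 0, -0.067]},
  ],
)

```text
invalid input at $.moves[0]: expected keys slide, rotation, jaw
```

```bash
python3 - <<'E'
from h import *
o=robot.observe();print(o["position"],o["joints"])
c=capture("wrist");cv2.imwrite("pics/w1.png",c["color"]);print(c["cam_to_world"])
for t in["knob","cup","green_notch","blue_notch"]:
    print(t,[(np.round(d["centre"],0),round(d["score"],2)) for d in spotter.mark_of(t,c)])
E
```

```text
[189.52038579 516.28606949 214.94855389] [ 1.00369144e+00  3.80593196e-01  1.29741037e+00 -2.88948679e-05
  1.46361314e+00 -2.15336209e-01]
[[ 3.44926804e-01 -9.03976591e-01 -2.52689183e-01  1.25529651e+02]
 [ 9.38628411e-01  3.32618023e-01  9.13343089e-02  5.40003770e+02]
 [ 1.48489938e-03 -2.68684898e-01  9.63226983e-01  3.84566959e+02]
 [ 0.00000000e+00  0.00000000e+00  0.00000000e+00  1.00000000e+00]]
knob []
cup []
green_notch []
blue_notch []
```

View pics/w1.png

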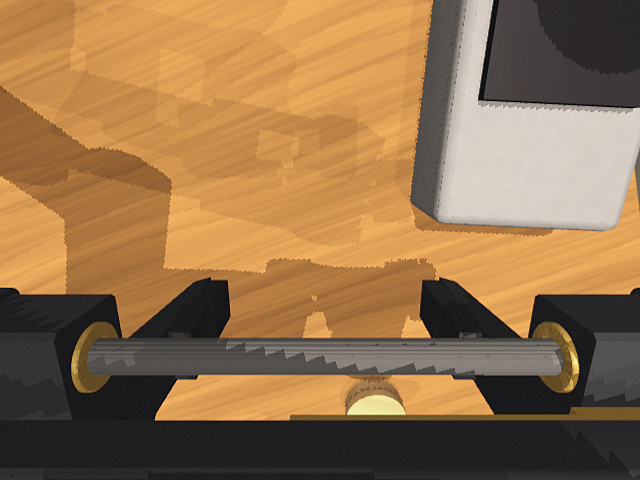

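arm_command(
  moves=[
    {"slide": [-0.366, -0.149, 0.055], "rotation": [0, 0, -0.067], "jaw": 1},
    {"slide": [-0.366, -0.149, 0.055], "rotation": [0, 0, -0.067], "jaw": 1},
    {"slide": [-0.366, -0.149, 0.055], "rotation": [0, 0, -0.067], "jaw": 1},
    {"slide": [-0.366, -0.149, 0.055], "rotation": [0, 0, -0.067], "jaw": 1},
    {"slide": [-0.366, -0.149, 0.055], "rotation": [0, 0, -0.067], "jaw": 1},
    {"slide": [-0.366, -0.149, 0.055], "rotation": [0, 0, -0.067], "jaw": 1},
    {"slide": [-0.366, -0.149, 0.055], "rotation": [0, 0, -0.067], "jaw": 1},
    {"slide": [-0.366, -0.149, 0.055], "rotation": [0, 0, -0.067], "jaw": 1},
    {"slide": [-0.366, -0.149, 0.055], "rotation": [0, 0, -0.067], "jaw": 1},
    {"slide": [-0.366, -0.149, 0.055], "rotation": [0, 0, -0.067], "jaw": 1},
    {"slide": [-0.366, -0.149, 0.055], "rotation": [0, 0, -0.067], "jaw": 1},
    {"slide": [-0.366, -0.149, 0.055], "rotation": [0, 0, -0.067], "jaw": 1},
  ],
)

```text
clock: 3.7
position: [480.9, 251.3, 160.3]
orientation: [[-0.96, 0.279, 0.0], [0.279, 0.96, 0.0], [-0.0, 0.0, -1.0]]
contact_force: [-0.6, 0.1, -0.1]
grip_width: 87.9
grip_force: 0.0
```

```bash
python3 - <<'E'
from h import *
o=robot.observe();print(o["position"],o["joints"])
c=capture("wrist")
for c in (c,capture("side")):
  for t in["knob","cup","green_notch","blue_notch","red_rim"]:
    print(t,[(np.round(d["centre"],0),round(d["score"],2)) for d in spotter.mark_of(t,c)])
E
```

```text
[480.93188242 251.30982532 160.31947249] [ 2.63191726e-01  4.13666166e-01  1.41068546e+00  1.31425609e-04
  1.31684515e+00 -1.02466176e+00]
knob [(array([486., 252.,  76.]), 0.94)]
cup []
green_notch [(array([485., 160.,  12.]), 0.81), (array([460., 483.,   1.]), 0.57)]
blue_notch []
red_rim []
knob [(array([484., 249.,  75.]), 0.74), (array([ 403., -386.,    9.]), 0.19)]
cup [(array([ 400., -382.,    8.]), 0.69), (array([775.,   7.,   2.]), 0.67), (array([609., 214.,  33.]), 0.65)]
green_notch [(array([489., 161.,  13.]), 0.8), (array([483., 250.,  76.]), 0.66)]
blue_notch [(array([556.,  90.,  11.]), 0.92), (array([612., 210.,  31.]), 0.52), (array([ 597., -345.,    5.]), 0.29)]
red_rim [(array([658., 202., 127.]), 0.92)]
```

arm_command(
  moves=[
    {"slide": [-0.003, 0, 0.05], "rotation": [0, 0, 0], "jaw": 1},
    {"slide": [-0.003, 0, 0.1], "rotation": [0, 0, 0], "jaw": 1},
    {"slide": [-0.003, 0, 0.113], "rotation": [0, 0, 0], "jaw": 1},
    {"slide": [-0.003, 0, 0.113], "rotation": [0, 0, 0], "jaw": 1},
    {"slide": [-0.003, 0, 0.113], "rotation": [0, 0, 0], "jaw": -1},
    {"slide": [-0.003, 0, 0.113], "rotation": [0, 0, 0], "jaw": -1},
    {"slide": [-0.003, 0, 0.113], "rotation": [0, 0, 0], "jaw": -1},
    {"slide": [-0.003, 0, 0.113], "rotation": [0, 0, 0], "jaw": -1},
    {"slide": [-0.003, 0, 0.113], "rotation": [0, 0, 0], "jaw": -1},
    {"slide": [-0.003, 0, 0.113], "rotation": [0, 0, 0], "jaw": -1},
    {"slide": [-0.003, 0, 0.113], "rotation": [0, 0, 0], "jaw": -1},
    {"slide": [-0.003, 0, 0.113], "rotation": [0, 0, 0], "jaw": -1},
  ],
  force=20,
)

```text
clock: 5.5
position: [484.6, 249.5, 47.0]
orientation: [[-0.96, 0.281, -0.0], [0.281, 0.96, -0.0], [0.0, -0.0, -1.0]]
contact_force: [0.3, 0.5, 0.9]
grip_width: 26.2
grip_force: 0.0
```

```bash
python3 - <<'E'
from h import *
o=robot.observe();R0=o["orientation"];p=o["position"];print(p,o["grip_width"],o["contact_force"])
# knob rows in the tool frame; circle about axis
ax=np.array([612,212.]);k=p[:2]-ax;th0=np.arctan2(k[1],k[0]);r=np.hypot(*k);n=0
g=np.arctan2(161-212,488-612)%(2*np.pi);print("r",r,"turn needed",g-th0, "x yaw err",np.arctan2(R0[1,0],R0[0,0])-th0)
for i in range(1,13):
    a=(g-th0)*i/12;th=th0+a
    q=np.array([*(ax+r*np.array([np.cos(th),np.sin(th)])),p[2]])
    print(np.round(R0.T@(q-p)/1000,3),round(-a,3))
E
```

```text
[484.63336125 249.45552907  46.95575076] 26.18099938717907 [0.3419141  0.45517017 0.94766999]
r 132.7598483123256 turn needed 0.6762148891873112 x yaw err 0.0011776244686694248
[-0.    -0.007  0.   ] -0.056
[-0.001 -0.015  0.   ] -0.113
[-0.002 -0.022  0.   ] -0.169
[-0.003 -0.03   0.   ] -0.225
[-0.005 -0.037  0.   ] -0.282
[-0.007 -0.044  0.   ] -0.338
[-0.01  -0.051  0.   ] -0.394
[-0.013 -0.058  0.   ] -0.451
[-0.017 -0.065  0.   ] -0.507
[-0.02  -0.071  0.   ] -0.564
[-0.025 -0.077  0.   ] -0.62
[-0.029 -0.083  0.   ] -0.676
```

arm_command(
  moves=[
    {"slide": [0, 0, 0], "rotation": [0, 0, 0], "jaw": -1},
    {"slide": [0, 0, 0], "rotation": [0, 0, 0], "jaw": -1},
    {"slide": [0, 0, 0], "rotation": [0, 0, 0], "jaw": -1},
    {"slide": [-0.001, -0.015, 0], "rotation": [0, 0, -0.113], "jaw": -1},
    {"slide": [-0.002, -0.022, 0], "rotation": [0, 0, -0.169], "jaw": -1},
    {"slide": [-0.005, -0.037, 0], "rotation": [0, 0, -0.282], "jaw": -1},
    {"slide": [-0.007, -0.044, 0], "rotation": [0, 0, -0.338], "jaw": -1},
    {"slide": [-0.013, -0.058, 0], "rotation": [0, 0, -0.451], "jaw": -1},
    {"slide": [-0.017, -0.065, 0], "rotation": [0, 0, -0.507], "jaw": -1},
    {"slide": [-0.025, -0.077, 0], "rotation": [0, 0, -0.62], "jaw": -1},
    {"slide": [-0.029, -0.083, 0], "rotation": [0, 0, -0.676], "jaw": -1},
    {"slide": [-0.029, -0.083, 0], "rotation": [0, 0, -0.676], "jaw": -1},
  ],
  force=20,
)

```text
clock: 6.7
position: [490.2, 160.9, 47.0]
orientation: [[-0.924, -0.382, 0.002], [-0.382, 0.924, -0.0], [-0.002, -0.001, -1.0]]
contact_force: [4.6, -2.3, -4.6]
grip_width: 20.7
grip_force: 20.0
```

arm_command(
  moves=[
    {"slide": [0, 0, 0], "rotation": [0, 0, 0], "jaw": -1},
    {"slide": [0, 0, 0], "rotation": [0, 0, 0], "jaw": 1},
    {"slide": [0, 0, 0], "rotation": [0, 0, 0], "jaw": 1},
    {"slide": [0, 0, 0], "rotation": [0, 0, 0], "jaw": 1},
    {"slide": [0, 0, 0], "rotation": [0, 0, 0], "jaw": 1},
    {"slide": [0, 0, 0], "rotation": [0, 0, 0], "jaw": 1},
    {"slide": [0, 0, -0.05], "rotation": [0, 0, 0], "jaw": 1},
    {"slide": [0, 0, -0.1], "rotation": [0, 0, 0], "jaw": 1},
    {"slide": [0, 0, -0.15], "rotation": [0, 0, 0], "jaw": 1},
    {"slide": [0, 0, -0.2], "rotation": [0, 0, 0], "jaw": 1},
    {"slide": [0, 0, -0.2], "rotation": [0, 0, 0], "jaw": 1},
    {"slide": [0, 0, -0.2], "rotation": [0, 0, 0], "jaw": 1},
  ],
)

```text
clock: 7.9
position: [489.1, 161.7, 247.3]
orientation: [[-0.924, -0.381, 0.001], [-0.381, 0.924, 0.0], [-0.001, -0.001, -1.0]]
contact_force: [-0.3, 0.6, 0.1]
grip_width: 88.1
grip_force: 0.0
```

```bash
python3 - <<'E'
from h import *
o=robot.observe();print(o["position"],o["joints"])
s=capture("wrist")
for t in["knob","green_notch"]:
    print(t,[(np.round(d["centre"],0),round(d["score"],2)) for d in spotter.mark_of(t,s)])
c=capture("scene");cv2.imwrite("pics/s2.png",cv2.resize(c["color"][180:320,320:480],(800,700))[:600])
for t in["knob","cup","green_notch","red_rim"]:
    print(t,[(np.round(d["centre"],0),round(d["score"],2)) for d in spotter.mark_of(t,c)])
def seg(c,lo,hi):
    h=cv2.cvtColor(c["color"],cv2.COLOR_BGR2HSV);return cv2.inRange(h,lo,hi)
# red trim direction at z=127
P=cloud(c);m=(seg(c,(0,170,60),(6,255,255))|seg(c,(174,170,60),(180,255,255)))>0
q=P[m];q=q[(abs(q[:,2]-127)<8)&(q[:,1]>0)]
print(len(q),q.mean(0),cv2.fitLine(q[:,:2].astype(np.float32),cv2.DIST_L2,0,.01,.01).ravel())
np.savez("pics/sc.npz",P=P,im=c["color"])
E
```

```text
[489.0973702  161.67912104 247.33148251] [ 8.91720806e-02  2.96097980e-01  1.33112917e+00 -7.06416573e-05
  1.51290710e+00 -1.87286640e+00]
knob [(array([486., 162.,  77.]), 0.79)]
green_notch [(array([490., 160.,  14.]), 0.8)]
knob [(array([489., 160.,  80.]), 0.74)]
cup [(array([455., 482.,  -0.]), 0.71), (array([615., 213.,  32.]), 0.62)]
green_notch [(array([492., 156.,  13.]), 0.9)]
red_rim [(array([655., 233., 130.]), 0.7), (array([ 385., -295.,   18.]), 0.68), (array([ 598., -345.,   11.]), 0.18)]
244 [661.17385076 230.82664804 126.8015089 ] [ 3.9581206e-01 -9.1833150e-01  6.6117383e+02  2.3082664e+02]
```

View pics/s2.png

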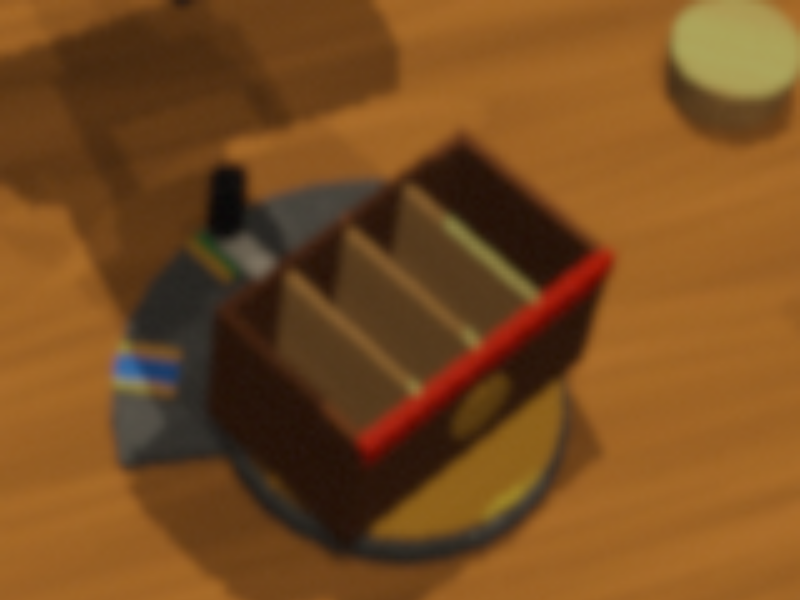

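The knob now stands at the green notch (crop (230,205), beside the green mark at (215,255)), and the red trim faces away from the robot. I'll measure the whistles by colour and go to the green one first.

```bash
cat >> h.py <<'E'
HS=dict(red=[((0,150,70),(8,255,255)),((172,150,70),(180,255,255))],blue=[((100,120,70),(125,255,255))],green=[((50,120,50),(80,255,255))])
def mouth(c,col,zr=(5,25),roi=None):
    h=cv2.cvtColor(c["color"],cv2.COLOR_BGR2HSV);m=0
    for lo,hi in HS[col]: m=m|cv2.inRange(h,lo,hi)
    P=cloud(c);k=(m>0)&(c["range_z"]>0)&(P[...,2]>zr[0])&(P[...,2]<zr[1])
    if roi is None: k&=(P[...,1]<0)
    if col=="green": k&=P[...,1]<-40
    n,l,st,ce=cv2.connectedComponentsWithStats(k.astype(np.uint8))
    if n<2: return None
    i=1+np.argmax(st[1:,4]);q=P[l==i]
    v=cv2.fitLine(q[:,:2].astype(np.float32),cv2.DIST_L2,0,.01,.01).ravel()[:2]
    return np.round(q.mean(0),1),len(q),v,np.ptp((q[:,:2]-q[:,:2].mean(0))@v),ce[i]
E
python3 - <<'E'
from h import *
c=capture("scene")
for k in HS: print(k,mouth(c,k))
go([634,-109,120],down(173))
E
```

```text
red (array([ 569.7, -287.5,   13.9]), 94, array([0.9992621, 0.0384094], dtype=float32), np.float64(42.964805827660946), array([211.38297872, 295.54255319]))
blue (array([ 422.8, -376.1,   14.9]), 58, array([0.98187464, 0.18953158], dtype=float32), np.float64(40.860828796554095), array([169.72413793, 258.12068966]))
green (array([ 637.5, -107.8,   14.6]), 75, array([ 0.99412453, -0.10824229], dtype=float32), np.float64(37.201920357412035), array([284.85333333, 299.32      ]))
slide [-0.0309 -0.3055  0.1263] rot [ 0.    -0.001  0.513]
```

arm_command(
  moves=[
    {"slide": [-0.005, -0.05, 0], "rotation": [0, 0, 0.1], "jaw": 0.3},
    {"slide": [-0.032, -0.304, 0.126], "rotation": [0, 0, 0.513], "jaw": 0.3},
    {"slide": [-0.032, -0.304, 0.126], "rotation": [0, 0, 0.513], "jaw": 0.3},
    {"slide": [-0.032, -0.304, 0.126], "rotation": [0, 0, 0.513], "jaw": 0.3},
    {"slide": [-0.032, -0.304, 0.126], "rotation": [0, 0, 0.513], "jaw": 0.3},
    {"slide": [-0.032, -0.304, 0.126], "rotation": [0, 0, 0.513], "jaw": 0.3},
    {"slide": [-0.032, -0.304, 0.126], "rotation": [0, 0, 0.513], "jaw": 0.3},
    {"slide": [-0.032, -0.304, 0.126], "rotation": [0, 0, 0.513], "jaw": 0.3},
    {"slide": [-0.032, -0.304, 0.126], "rotation": [0, 0, 0.513], "jaw": 0.3},
    {"slide": [-0.032, -0.304, 0.126], "rotation": [0, 0, 0.513], "jaw": 0.3},
    {"slide": [-0.032, -0.304, 0.126], "rotation": [0, 0, 0.513], "jaw": 0.3},
  ],
)

```text
clock: 9.45
position: [634.6, -106.0, 122.0]
orientation: [[-0.993, 0.12, 0.001], [0.12, 0.993, -0.0], [-0.001, -0.0, -1.0]]
contact_force: [-0.2, -0.8, -0.1]
grip_width: 57.2
grip_force: 0.0
```

```bash
python3 - <<'E'
from h import *
o=robot.observe();print(o["position"],o["joints"],o["grip_width"])
c=capture("wrist");cv2.imwrite("pics/w2.png",c["color"])
print(mouth(c,"green"))
for t in["whistle3","whistle3_foot","whistle3_top"]:
    print(t,[(np.round(d["centre"],0),round(d["score"],2)) for d in spotter.mark_of(t,c)])
go([635,-108,30],down(173))
E
```

```text
[ 634.6265847  -106.00405766  121.9987923 ] [-3.49195968e-01  6.15365398e-01  1.16213272e+00  9.76117952e-05
  1.36279507e+00 -1.79966307e+00] 57.15926448768215
(array([ 633.9, -108.4,   14.5]), 953, array([ 0.99325013, -0.11599191], dtype=float32), np.float64(43.418312885306115), array([321.12591815, 227.34312697]))
whistle3 [(array([ 492., -290.,    4.]), 0.82), (array([558., -97.,   8.]), 0.8)]
whistle3_foot []
whistle3_top [(array([ 655., -112.,    7.]), 0.95)]
slide [-0.0005 -0.0013  0.0915] rot [-0.     0.001  0.001]
```

View pics/w2.png

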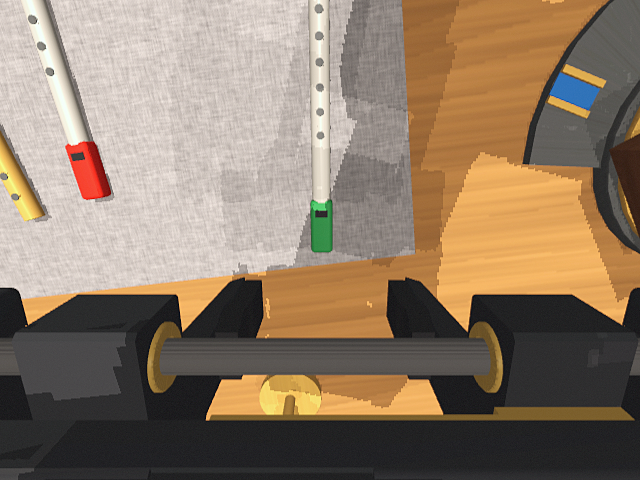

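The wrist view shows the green mouthpiece at (321,227), with the whistle running straight up the picture between the open fingers. I'll grip there.

arm_command(
  moves=[
    {"slide": [0, -0.002, 0.05], "rotation": [0, 0, 0], "jaw": 0.2},
    {"slide": [0, -0.002, 0.09], "rotation": [0, 0, 0], "jaw": 0.1},
    {"slide": [0, -0.002, 0.11], "rotation": [0, 0, 0], "jaw": 0.0},
    {"slide": [0, -0.002, 0.118], "rotation": [0, 0, 0], "jaw": 0.0},
    {"slide": [0, -0.002, 0.118], "rotation": [0, 0, 0], "jaw": 0.0},
    {"slide": [0, -0.002, 0.118], "rotation": [0, 0, 0], "jaw": -1},
    {"slide": [0, -0.002, 0.118], "rotation": [0, 0, 0], "jaw": -1},
    {"slide": [0, -0.002, 0.118], "rotation": [0, 0, 0], "jaw": -1},
    {"slide": [0, -0.002, 0.118], "rotation": [0, 0, 0], "jaw": -1},
    {"slide": [0, -0.002, 0.118], "rotation": [0, 0, 0], "jaw": -1},
    {"slide": [0, -0.002, 0.118], "rotation": [0, 0, 0], "jaw": -1},
  ],
  force=35,
)

```text
clock: 10.75
position: [634.4, -109.2, 3.1]
orientation: [[-0.993, 0.122, 0.0], [0.122, 0.993, -0.0], [-0.0, -0.0, -1.0]]
contact_force: [-1.3, 1.0, -0.3]
grip_width: 0.5
grip_force: 0.0
```

arm_command(
  moves=[
    {"slide": [0, 0, 0], "rotation": [0, 0, 0], "jaw": -1},
    {"slide": [0, 0, -0.04], "rotation": [0, 0, 0], "jaw": -1},
    {"slide": [0, 0, -0.08], "rotation": [0, 0, 0], "jaw": -1},
    {"slide": [0, 0, -0.12], "rotation": [0, 0, 0], "jaw": -1},
    {"slide": [0, 0, -0.16], "rotation": [0, 0, 0], "jaw": -1},
    {"slide": [0, 0, -0.2], "rotation": [0, 0, 0], "jaw": -1},
    {"slide": [0, 0, -0.24], "rotation": [0, 0, 0], "jaw": -1},
    {"slide": [0, 0, -0.28], "rotation": [0, 0, 0], "jaw": -1},
    {"slide": [0, 0, -0.3], "rotation": [0, 0, 0], "jaw": -1},
    {"slide": [0, 0, -0.3], "rotation": [0, 0, 0], "jaw": -1},
  ],
)

```text
clock: 11.75
position: [635.0, -109.3, 306.0]
orientation: [[-0.993, 0.121, 0.006], [0.121, 0.993, -0.002], [-0.006, -0.001, -1.0]]
contact_force: [0.6, 1.0, -0.5]
grip_width: 0.4
grip_force: 0.0
```

```bash
cat >> h.py <<'E'
AX=np.array([613,211,32.]);A=0.40
C=Ro.from_euler("z",A).as_matrix()
def place(foot_x,y,lift,tilt,L=178,off=5):
    """tool pose holding a whistle so that its foot is at (foot_x,y,lift) in cup; L foot->grip, off=axis behind TCP; tilt from vertical, rad"""
    s,c_=np.sin(tilt),np.cos(tilt)
    d=np.array([s,0,c_]);z=np.array([c_,0,-s]);x=-d;yv=np.cross(z,x)
    p=np.array([foot_x,y,lift])+L*d+off*z
    return AX+C@p, C@np.stack([x,yv,z],1)
E
python3 - <<'E'
from h import *
o=robot.observe();print(o["position"],o["joints"],o["grip_width"],o["grip_force"])
c=capture("wrist");print(mouth(c,"green",(100,400)))
p,R=place(-25,-63,160,.65);print(p,R);go(p,R)
E
```

```text
[ 634.98475931 -109.31761534  305.99425346] [-3.53870798e-01  5.19517016e-01  8.10757515e-01 -7.48251920e-06
  1.80534630e+00 -1.80295178e+00] 0.44844574311317464 0.0
None
[717.39265884 186.73712926 330.67698411] [[-0.55741359 -0.38941834  0.73324173]
 [-0.23567069  0.92106099  0.31000963]
 [-0.7960838   0.         -0.60518641]]
slide [-0.0463  0.3038 -0.0274] rot [-0.241 -0.898 -0.484]
```

The gripper closed to 0.5 mm on nothing, so I'll see where the whistle is.

```bash
python3 - <<'E'
from h import *
c=capture("wrist");cv2.imwrite("pics/w3.png",c["color"]);print(mouth(c,"green"))
c=capture("scene");
for k in HS: print(k,mouth(c,k))
E
```

```text
(array([ 634.9, -108. ,   14.5]), 374, array([ 0.992227 , -0.1244407], dtype=float32), np.float64(42.99825761875104), array([325.04278075, 195.21122995]))
red (array([ 570. , -287.3,   14.5]), 92, array([0.99987143, 0.01603396], dtype=float32), np.float64(43.87931095754179), array([211.42391304, 295.5326087 ]))
blue (array([ 422.9, -376. ,   15.3]), 57, array([0.98421735, 0.17696382], dtype=float32), np.float64(42.479527942613245), array([169.75438596, 258.07017544]))
green (array([ 638.4, -107.9,   15.3]), 76, array([ 0.99431074, -0.10651816], dtype=float32), np.float64(39.822546026739076), array([284.85526316, 299.51315789]))
```

View pics/w3.png

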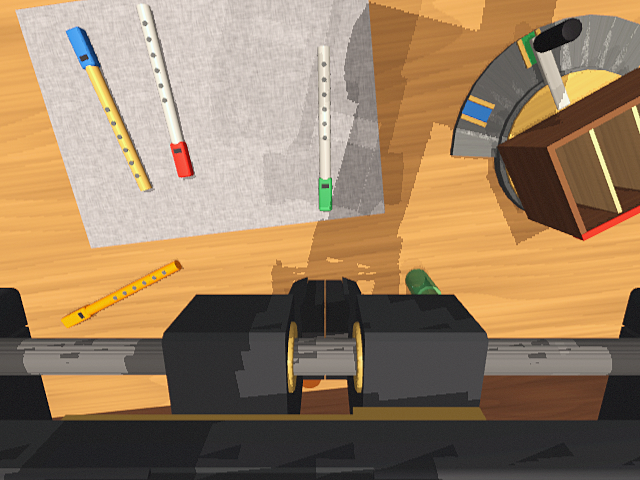

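```bash
python3 - <<'E'
from h import *
o=robot.observe();c=capture("wrist");T=np.array(c["cam_to_world"]);K=c["mtx"]
R0=o["orientation"];p=o["position"]
for d in [0,-18.7,-40]:
    q=T[:3,:3].T@(p+R0[:,2]*d-T[:3,3]);print(d,K[0,0]*q[0]/-q[2]+K[0,2],-K[1,1]*q[1]/-q[2]+K[1,2],-q[2])
r=c["range_z"];print(r[275:420:12,300],r[275:420:12,345])
P=cloud(c);print((P[285:300:7,310]-p)@R0)
E
```

```text
0 324.10569147355056 277.1287124223846 181.74749125418683
-18.7 324.1123457446485 291.97702157593113 163.7369829878119
-40 324.1219639965547 313.43914353019784 143.22233988226185
[503.61758  143.54443  133.95811  127.18007  115.4032   108.962524
  75.31205   74.71466   75.3636   106.94604  106.738655 109.11646
  65.471275] [ 502.80368   144.26347   137.70471   128.27072   118.39629   113.1055
   75.84408    74.021484   73.1169    552.70337  1022.4603    979.02264
   65.56334 ]
[[  8.33078059  -6.13940738 -29.8280467 ]
 [  8.12032964  -5.87444521 -36.67522815]
 [  8.42891297  -5.58448224 -44.00705653]]
```

```bash
python3 - <<'E'
from h import *
o=robot.observe();c=capture("wrist");P=cloud(c);q=(P-o["position"])@o["orientation"]
for v in range(272,300,2): print(v,[tuple(np.round(q[v,u],0)) for u in (292,305,315,335,345)])
E
```

```text
272 [(np.float64(-113.0), np.float64(-47.0), np.float64(301.0)), (np.float64(-113.0), np.float64(-28.0), np.float64(301.0)), (np.float64(-113.0), np.float64(-13.0), np.float64(300.0)), (np.float64(-113.0), np.float64(16.0), np.float64(301.0)), (np.float64(-113.0), np.float64(30.0), np.float64(301.0))]
274 [(np.float64(-115.0), np.float64(-46.0), np.float64(299.0)), (np.float64(-116.0), np.float64(-28.0), np.float64(300.0)), (np.float64(-116.0), np.float64(-13.0), np.float64(300.0)), (np.float64(-116.0), np.float64(16.0), np.float64(301.0)), (np.float64(-116.0), np.float64(30.0), np.float64(301.0))]
276 [(np.float64(-118.0), np.float64(-47.0), np.float64(299.0)), (np.float64(-119.0), np.float64(-28.0), np.float64(301.0)), (np.float64(-120.0), np.float64(-13.0), np.float64(302.0)), (np.float64(-119.0), np.float64(16.0), np.float64(300.0)), (np.float64(-119.0), np.float64(30.0), np.float64(301.0))]
278 [(np.float64(-122.0), np.float64(-47.0), np.float64(301.0)), (np.float64(10.0), np.float64(-8.0), np.float64(-26.0)), (np.float64(-123.0), np.float64(-13.0), np.float64(301.0)), (np.float
[... 2271 characters left out ...]
 np.float64(-40.0)), (np.float64(9.0), np.float64(4.0), np.float64(-41.0)), (np.float64(10.0), np.float64(8.0), np.float64(-42.0))]
296 [(np.float64(33.0), np.float64(-8.0), np.float64(-93.0)), (np.float64(9.0), np.float64(-8.0), np.float64(-42.0)), (np.float64(8.0), np.float64(-4.0), np.float64(-40.0)), (np.float64(9.0), np.float64(4.0), np.float64(-41.0)), (np.float64(10.0), np.float64(8.0), np.float64(-44.0))]
298 [(np.float64(34.0), np.float64(-7.0), np.float64(-96.0)), (np.float64(8.0), np.float64(-8.0), np.float64(-43.0)), (np.float64(8.0), np.float64(-4.0), np.float64(-43.0)), (np.float64(8.0), np.float64(4.0), np.float64(-43.0)), (np.float64(9.0), np.float64(8.0), np.float64(-45.0))]
```

The depth image puts the real fingertips about 24 mm short of the reported TCP, which explains the miss: the tips passed above the whistle. I'll go lower in careful steps while watching the force.

arm_command(
  moves=[
    {"slide": [0, 0, 0.05], "rotation": [0, 0, 0], "jaw": 0},
    {"slide": [0, 0, 0.1], "rotation": [0, 0, 0], "jaw": 0},
    {"slide": [0, 0, 0.15], "rotation": [0, 0, 0], "jaw": 0},
    {"slide": [0, 0, 0.2], "rotation": [0, 0, 0], "jaw": 0},
    {"slide": [0, 0, 0.25], "rotation": [0, 0, 0], "jaw": 0},
    {"slide": [0, 0, 0.28], "rotation": [0, 0, 0], "jaw": 0},
    {"slide": [0, 0, 0.3], "rotation": [0, 0, 0], "jaw": 0},
    {"slide": [0, 0, 0.31], "rotation": [0, 0, 0], "jaw": 0},
    {"slide": [0, 0, 0.317], "rotation": [0, 0, 0], "jaw": 0},
    {"slide": [0, 0, 0.317], "rotation": [0, 0, 0], "jaw": 0},
  ],
)

```text
clock: 13.0
position: [634.2, -109.1, -14.4]
orientation: [[-0.993, 0.122, -0.001], [0.122, 0.993, 0.0], [0.001, 0.0, -1.0]]
contact_force: [-0.6, -0.6, 0.1]
grip_width: 43.7
grip_force: 0.0
```

arm_command(
  moves=[
    {"slide": [0, 0, 0.003], "rotation": [0, 0, 0], "jaw": 0},
    {"slide": [0, 0, 0.006], "rotation": [0, 0, 0], "jaw": 0},
    {"slide": [0, 0, 0.006], "rotation": [0, 0, 0], "jaw": 0},
  ],
)

```text
clock: 13.3
position: [634.4, -109.2, -19.9]
orientation: [[-0.993, 0.122, 0.0], [0.122, 0.993, -0.0], [-0.0, -0.0, -1.0]]
contact_force: [-0.4, -0.2, -0.0]
grip_width: 44.1
grip_force: 0.0
```

No contact yet at -20, consistent with the offset. I'll close here.

arm_command(
  moves=[
    {"slide": [0, 0, 0.001], "rotation": [0, 0, 0], "jaw": -1},
    {"slide": [0, 0, 0.001], "rotation": [0, 0, 0], "jaw": -1},
    {"slide": [0, 0, 0.001], "rotation": [0, 0, 0], "jaw": -1},
    {"slide": [0, 0, 0.001], "rotation": [0, 0, 0], "jaw": -1},
    {"slide": [0, 0, 0.001], "rotation": [0, 0, 0], "jaw": -1},
    {"slide": [0, 0, 0.001], "rotation": [0, 0, 0], "jaw": -1},
    {"slide": [0, 0, 0.001], "rotation": [0, 0, 0], "jaw": -1},
  ],
  force=35,
)

```text
clock: 14.0
position: [634.5, -109.2, -20.9]
orientation: [[-0.993, 0.121, 0.0], [0.121, 0.993, -0.0], [-0.0, -0.0, -1.0]]
contact_force: [-0.4, 0.4, 1.6]
grip_width: 17.7
grip_force: 35.0
```

arm_command(
  moves=[
    {"slide": [0, 0, -0.04], "rotation": [0, 0, 0], "jaw": -1},
    {"slide": [0, 0, -0.08], "rotation": [0, 0, 0], "jaw": -1},
    {"slide": [0, 0, -0.12], "rotation": [0, 0, 0], "jaw": -1},
    {"slide": [0, 0, -0.16], "rotation": [0, 0, 0], "jaw": -1},
    {"slide": [0, 0, -0.2], "rotation": [0, 0, 0], "jaw": -1},
    {"slide": [0, 0, -0.24], "rotation": [0, 0, 0], "jaw": -1},
    {"slide": [0, 0, -0.28], "rotation": [0, 0, 0], "jaw": -1},
    {"slide": [0, 0, -0.3], "rotation": [0, 0, 0], "jaw": -1},
    {"slide": [0, 0, -0.3], "rotation": [0, 0, 0], "jaw": -1},
  ],
)

```text
clock: 14.9
position: [635.1, -109.4, 281.9]
orientation: [[-0.993, 0.121, 0.005], [0.121, 0.993, -0.002], [-0.006, -0.001, -1.0]]
contact_force: [-0.2, -1.0, -0.2]
grip_width: 17.1
grip_force: 35.0
```

```bash
sed -i 's/off=5/off=28/' h.py; python3 - <<'E'
from h import *
o=robot.observe();print(o["position"],o["joints"],o["grip_width"],o["grip_force"])
c=capture("wrist");m=mouth(c,"green",(100,500));print(m)
P=cloud(c);q=(P-o["position"])@o["orientation"]
k=(q[...,2]>-60)&(q[...,2]<40)&(q[...,0]>12)&(abs(q[...,1])<60);t=q[k];print(len(t),t.min(0),t.max(0),t.mean(0))
for y in (-63,):
  p,R=place(-25,y,130,.65);print(p);go(p,R)
E
```

```text
[ 635.06366161 -109.38000141  281.91569526] [-3.53923356e-01  5.23565117e-01  8.69800417e-01  4.81770189e-07
  1.74236687e+00 -1.80298011e+00] 17.14207986113156 34.985684752464294
(array([ 630.6, -108.6,  317.3]), 2963, array([ 0.9923985 , -0.12306571], dtype=float32), np.float64(38.95272969003038), array([324.54809315, 298.67735403]))
10985 [ 12.00238265  -8.92440509 -37.84503243] [116.64752814   8.90555122 -22.96888872] [ 67.47610974  -0.08854953 -34.24241512]
[734.25721874 193.86735082 286.75769678]
slide [-0.0622  0.3129 -0.0075] rot [-0.241 -0.898 -0.484]
```

```bash
sed -i 's/off=28/off=30/' h.py; python3 - <<'E'
from h import *
p,R=place(-36,-63,140,.65);print(p);go(p,R)
E
```

```text
[725.59203128 190.20376832 295.54732397]
slide [-0.054   0.3083 -0.0163] rot [-0.241 -0.898 -0.484]
```

arm_command(
  moves=[
    {"slide": [0, 0.04, -0.03], "rotation": [0, 0, 0], "jaw": -1},
    {"slide": [-0.054, 0.308, -0.016], "rotation": [-0.241, -0.898, -0.484], "jaw": -1},
    {"slide": [-0.054, 0.308, -0.016], "rotation": [-0.241, -0.898, -0.484], "jaw": -1},
    {"slide": [-0.054, 0.308, -0.016], "rotation": [-0.241, -0.898, -0.484], "jaw": -1},
    {"slide": [-0.054, 0.308, -0.016], "rotation": [-0.241, -0.898, -0.484], "jaw": -1},
    {"slide": [-0.054, 0.308, -0.016], "rotation": [-0.241, -0.898, -0.484], "jaw": -1},
    {"slide": [-0.054, 0.308, -0.016], "rotation": [-0.241, -0.898, -0.484], "jaw": -1},
    {"slide": [-0.054, 0.308, -0.016], "rotation": [-0.241, -0.898, -0.484], "jaw": -1},
    {"slide": [-0.054, 0.308, -0.016], "rotation": [-0.241, -0.898, -0.484], "jaw": -1},
    {"slide": [-0.054, 0.308, -0.016], "rotation": [-0.241, -0.898, -0.484], "jaw": -1},
    {"slide": [-0.054, 0.308, -0.016], "rotation": [-0.241, -0.898, -0.484], "jaw": -1},
    {"slide": [-0.054, 0.308, -0.016], "rotation": [-0.241, -0.898, -0.484], "jaw": -1},
  ],
)

```text
clock: 16.15
position: [725.6, 190.0, 294.6]
orientation: [[-0.559, -0.389, 0.732], [-0.235, 0.921, 0.31], [-0.795, 0.001, -0.607]]
contact_force: [0.5, 0.6, -0.3]
grip_width: 17.5
grip_force: 35.0
```

```bash
cat >> h.py <<'E'
def held():
    "whistle axis points of a held whistle, in cup frame, from the wrist depth"
    o=robot.observe();c=capture("wrist");P=cloud(c);q=(P-o["position"])@o["orientation"]
    k=(q[...,2]>-55)&(q[...,2]<25)&(q[...,0]>15)&(q[...,0]<185)&(abs(q[...,1])<30);t=q[k]
    if len(t)<200: print("nothing held",len(t));return
    for a in range(20,180,30):
        s=t[(t[:,0]>a)&(t[:,0]<a+30)]
        if len(s)>20:
            m=np.array([s[:,0].mean(),np.median(s[:,1]),np.percentile(s[:,2],5)+7.5]);
            print(len(s),np.round(m,1),"cup:",np.round(C.T@(o["orientation"]@m+o["position"]-AX),1))
    print("xmax",t[:,0].max())
E
python3 - <<'E'
from h import *
o=robot.observe();print(o["position"],o["joints"],o["grip_width"]);held()
c=capture("side");cv2.imwrite("pics/p1.png",c["color"])
for l in(140,60,2):
  p,R=place(-36,-63,l,.65);go(p,R)
E
```

```text
[725.5703315  189.99970034 294.62014344] [-0.02383932  0.3776619   1.38672437  0.62302513  0.5962824  -2.37327965] 17.536499324910476
2715 [ 34.8  -0.6 -28.3] cup: [ 51.9 -63.8 252.1]
3067 [ 65.4  -0.6 -28.3] cup: [ 33.3 -63.7 227.8]
3726 [ 95.4  -0.8 -28.4] cup: [ 15.  -63.9 204. ]
737 [112.8  -0.8 -28.3] cup: [  4.6 -63.9 190.2]
xmax 117.12935055858475
slide [-0.0004  0.0001 -0.0003] rot [ 0.001 -0.001 -0.001]
slide [0.0632 0.     0.0482] rot [ 0.001 -0.001 -0.001]
slide [ 0.1093 -0.      0.0833] rot [ 0.001 -0.001 -0.001]
```

View pics/p1.png

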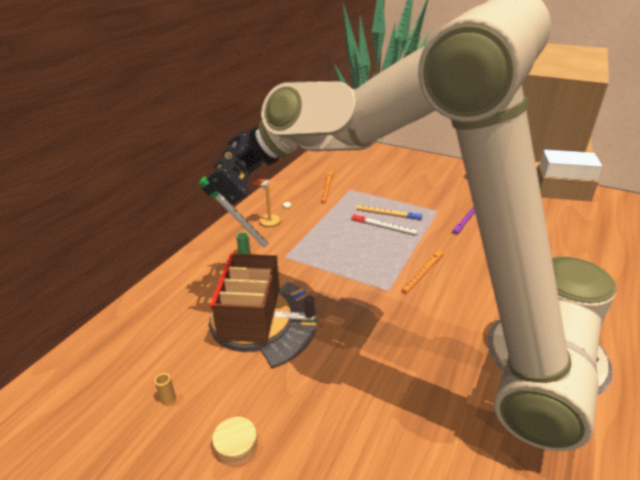

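The side view shows the whistle held mouthpiece up at (205,185) with its foot at (265,243), above the near end of the cup. I'll lower it into bay -63.

arm_command(
  moves=[
    {"slide": [0.02, 0, 0.015], "rotation": [0, 0, 0], "jaw": -1},
    {"slide": [0.04, 0, 0.03], "rotation": [0, 0, 0], "jaw": -1},
    {"slide": [0.06, 0, 0.046], "rotation": [0, 0, 0], "jaw": -1},
    {"slide": [0.08, 0, 0.061], "rotation": [0, 0, 0], "jaw": -1},
    {"slide": [0.092, 0, 0.07], "rotation": [0, 0, 0], "jaw": -1},
    {"slide": [0.1, 0, 0.076], "rotation": [0, 0, 0], "jaw": -1},
    {"slide": [0.106, 0, 0.081], "rotation": [0, 0, 0], "jaw": -1},
    {"slide": [0.106, 0, 0.081], "rotation": [0, 0, 0], "jaw": -1},
  ],
)

```text
clock: 17.05
position: [727.3, 191.6, 163.7]
orientation: [[-0.563, -0.389, 0.729], [-0.237, 0.921, 0.309], [-0.792, 0.0, -0.611]]
contact_force: [0.2, 0.1, -0.1]
grip_width: 17.7
grip_force: 35.0
```

```bash
python3 - <<'E'
from h import *
o=robot.observe();print(o["contact_force"],o["grip_width"]);held()
c=capture("side");cv2.imwrite("pics/p2.png",cv2.resize(c["color"][140:360,160:400],(650,596)))
E
```

```text
[ 0.2174936   0.0627513  -0.05583431] 17.665920855210594
2717 [ 34.8  -0.6 -28.3] cup: [ 54.  -62.9 121.4]
8503 [ 67.1   0.6 -28.6] cup: [ 34.1 -61.7  96. ]
11280 [ 94.6   0.9 -44.4] cup: [  4.8 -61.4  83.9]
2321 [115.5   0.9 -28.4] cup: [  4.7 -61.4  57.5]
xmax 134.39398743956716
```

View pics/p2.png

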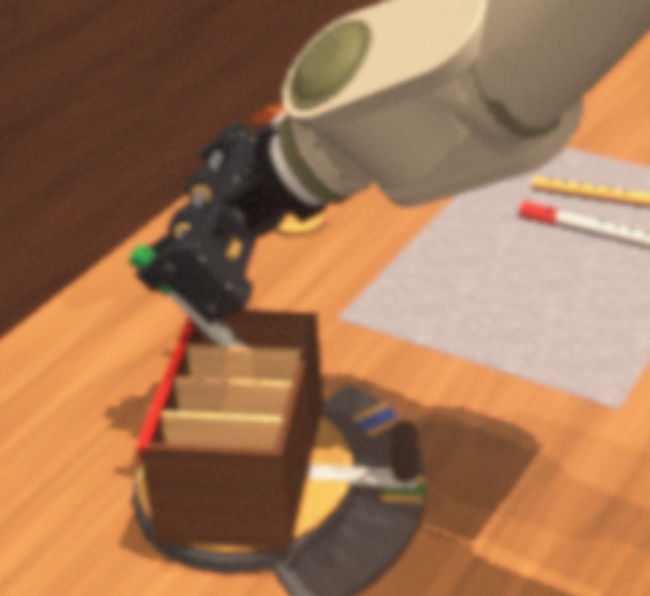

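The whistle is inside the near end bay, about 8 mm off the floor. I'll lower it a little, release and back out along the tool axis.

arm_command(
  moves=[
    {"slide": [0.004, 0, 0.003], "rotation": [0, 0, 0], "jaw": -1},
    {"slide": [0.005, 0, 0.004], "rotation": [0, 0, 0], "jaw": -0.3},
    {"slide": [0.005, 0, 0.004], "rotation": [0, 0, 0], "jaw": -0.2},
    {"slide": [0.005, 0, 0.004], "rotation": [0, 0, 0], "jaw": -0.2},
    {"slide": [0.005, 0, 0.004], "rotation": [0, 0, 0], "jaw": -0.2},
    {"slide": [0.005, 0, 0.004], "rotation": [0, 0, 0], "jaw": -0.2},
    {"slide": [0.005, 0, -0.02], "rotation": [0, 0, 0], "jaw": -0.2},
    {"slide": [0.005, 0, -0.06], "rotation": [0, 0, 0], "jaw": -0.2},
    {"slide": [0.005, 0, -0.11], "rotation": [0, 0, 0], "jaw": -0.2},
    {"slide": [0.005, 0, -0.15], "rotation": [0, 0, 0], "jaw": -0.2},
    {"slide": [0.005, 0, -0.18], "rotation": [0, 0, 0], "jaw": -0.2},
    {"slide": [0.005, 0, -0.18], "rotation": [0, 0, 0], "jaw": -0.2},
  ],
)

```text
clock: 18.35
position: [591.7, 134.0, 272.9]
orientation: [[-0.559, -0.387, 0.733], [-0.236, 0.922, 0.307], [-0.795, -0.001, -0.607]]
contact_force: [0.6, 0.1, -0.9]
grip_width: 35.2
grip_force: 0.0
```

```bash
cat >> h.py <<'E'
def incup(col,cams=("scene","wrist")):
    "mouthpiece centroid in cup frame"
    for n in cams:
        c=capture(n);h=cv2.cvtColor(c["color"],cv2.COLOR_BGR2HSV);m=0
        for lo,hi in HS[col]: m=m|cv2.inRange(h,lo,hi)
        P=(cloud(c)-AX)@C;k=(m>0)&(c["range_z"]>0)&(abs(P[...,1])<120)&(abs(P[...,0])<180)&(P[...,2]>102)
        q=P[k];print(col,n,len(q),q.mean(0).round(1) if len(q) else "",q.max(0).round() if len(q) else "")
E
python3 - <<'E'
from h import *
o=robot.observe();print(o["position"],o["contact_force"],o["joints"])
incup("green")
c=capture("scene");
for k in("red","blue"): print(k,mouth(c,k))
go([567,-288,130],down(181.5))
E
```

```text
[591.69536382 134.03931231 272.88980955] [ 0.62163075  0.07641324 -0.92961128] [-0.17567006  0.15922269  1.77609212  0.91835614  0.57245917 -2.77819871]
green scene 76 [ 82.6 -65.4 154.2] [ 95. -54. 167.]
green wrist 700 [ 72.  -62.5 146.8] [ 89. -53. 163.]
red (array([ 569.5, -287.4,   14.8]), 93, array([0.9999185 , 0.01276571], dtype=float32), np.float64(40.83744993737271), array([211.34408602, 295.32258065]))
blue (array([ 423. , -376. ,   14.9]), 58, array([0.97978497, 0.20005347], dtype=float32), np.float64(43.824435856179406), array([169.77586207, 258.15517241]))
slide [ 0.2249 -0.3796 -0.0644] rot [0.172 0.903 0.345]
```

Green stands at (80,-63,150) in the cup frame. Red is next.

```bash
python3 - <<'E'
from h import *
go([567,-288,170],down(181))
E
```

```text
slide [ 0.1932 -0.3795 -0.0888] rot [0.176 0.903 0.353]
```

arm_command(
  moves=[
    {"slide": [0, -0.04, -0.02], "rotation": [0.03, 0.1, 0.05], "jaw": 0},
    {"slide": [0.193, -0.38, -0.089], "rotation": [0.176, 0.903, 0.353], "jaw": 0},
    {"slide": [0.193, -0.38, -0.089], "rotation": [0.176, 0.903, 0.353], "jaw": 0},
    {"slide": [0.193, -0.38, -0.089], "rotation": [0.176, 0.903, 0.353], "jaw": 0},
    {"slide": [0.193, -0.38, -0.089], "rotation": [0.176, 0.903, 0.353], "jaw": 0},
    {"slide": [0.193, -0.38, -0.089], "rotation": [0.176, 0.903, 0.353], "jaw": 0},
    {"slide": [0.193, -0.38, -0.089], "rotation": [0.176, 0.903, 0.353], "jaw": 0},
    {"slide": [0.193, -0.38, -0.089], "rotation": [0.176, 0.903, 0.353], "jaw": 0},
    {"slide": [0.193, -0.38, -0.089], "rotation": [0.176, 0.903, 0.353], "jaw": 0},
    {"slide": [0.193, -0.38, -0.089], "rotation": [0.176, 0.903, 0.353], "jaw": 0},
    {"slide": [0.193, -0.38, -0.089], "rotation": [0.176, 0.903, 0.353], "jaw": 0},
    {"slide": [0.193, -0.38, -0.089], "rotation": [0.176, 0.903, 0.353], "jaw": 0},
  ],
)

```text
clock: 19.7
position: [567.5, -287.2, 170.3]
orientation: [[-1.0, -0.019, -0.0], [-0.019, 1.0, 0.0], [0.0, 0.0, -1.0]]
contact_force: [0.3, -0.1, 0.6]
grip_width: 44.1
grip_force: 0.0
```

```bash
python3 - <<'E'
from h import *
o=robot.observe();print(o["position"],o["joints"],o["grip_width"])
c=capture("wrist");m=mouth(c,"red");print(m)
v=m[2]*np.sign(m[2][0]);y=np.degrees(np.arctan2(v[1],v[0]));go([m[0][0],m[0][1],-20],down(180+y))
E
```

```text
[ 567.50291324 -287.19908811  170.29508938] [-6.54363382e-01  5.64352665e-01  1.11306050e+00  1.43539367e-04
  1.46433844e+00 -2.24446803e+00] 44.07725076669055
(array([ 566.5, -289. ,   14.4]), 747, array([0.99929553, 0.03752987], dtype=float32), np.float64(44.77180323858398), array([322.25970549, 214.80589023]))
slide [ 0.0012 -0.0019  0.1908] rot [-0.     0.    -0.018]
```

arm_command(
  moves=[
    {"slide": [0.001, -0.002, 0.05], "rotation": [0, 0, -0.018], "jaw": 0},
    {"slide": [0.001, -0.002, 0.1], "rotation": [0, 0, -0.018], "jaw": 0},
    {"slide": [0.001, -0.002, 0.14], "rotation": [0, 0, -0.018], "jaw": 0},
    {"slide": [0.001, -0.002, 0.17], "rotation": [0, 0, -0.018], "jaw": 0},
    {"slide": [0.001, -0.002, 0.185], "rotation": [0, 0, -0.018], "jaw": 0},
    {"slide": [0.001, -0.002, 0.191], "rotation": [0, 0, -0.018], "jaw": 0},
    {"slide": [0.001, -0.002, 0.191], "rotation": [0, 0, -0.018], "jaw": 0},
    {"slide": [0.001, -0.002, 0.191], "rotation": [0, 0, -0.018], "jaw": -1},
    {"slide": [0.001, -0.002, 0.191], "rotation": [0, 0, -0.018], "jaw": -1},
    {"slide": [0.001, -0.002, 0.191], "rotation": [0, 0, -0.018], "jaw": -1},
    {"slide": [0.001, -0.002, 0.191], "rotation": [0, 0, -0.018], "jaw": -1},
    {"slide": [0.001, -0.002, 0.191], "rotation": [0, 0, -0.018], "jaw": -1},
  ],
  force=35,
)

```text
clock: 20.95
position: [566.1, -290.7, -19.5]
orientation: [[-0.999, -0.036, 0.001], [-0.036, 0.999, -0.001], [-0.001, -0.001, -1.0]]
contact_force: [-1.0, 1.0, 5.1]
grip_width: 17.8
grip_force: 34.9
```

arm_command(
  moves=[
    {"slide": [0, 0, 0], "rotation": [0, 0, 0], "jaw": -1},
    {"slide": [0, 0, 0], "rotation": [0, 0, 0], "jaw": -1},
    {"slide": [0, 0, -0.04], "rotation": [0, 0, 0], "jaw": -1},
    {"slide": [0, 0, -0.08], "rotation": [0, 0, 0], "jaw": -1},
    {"slide": [0, 0, -0.12], "rotation": [0, 0, 0], "jaw": -1},
    {"slide": [0, 0, -0.16], "rotation": [0, 0, 0], "jaw": -1},
    {"slide": [0, 0, -0.2], "rotation": [0, 0, 0], "jaw": -1},
    {"slide": [0, 0, -0.24], "rotation": [0, 0, 0], "jaw": -1},
    {"slide": [0, 0, -0.28], "rotation": [0, 0, 0], "jaw": -1},
    {"slide": [0, 0, -0.32], "rotation": [0, 0, 0], "jaw": -1},
    {"slide": [0, 0, -0.34], "rotation": [0, 0, 0], "jaw": -1},
    {"slide": [0, 0, -0.34], "rotation": [0, 0, 0], "jaw": -1},
  ],
)

```text
clock: 22.15
position: [566.3, -290.8, 322.6]
orientation: [[-0.999, -0.036, 0.005], [-0.036, 0.999, -0.004], [-0.005, -0.004, -1.0]]
contact_force: [0.1, -0.5, 0.1]
grip_width: 17.8
grip_force: 34.9
```

```bash
python3 - <<'E'
from h import *
o=robot.observe();print(o["position"],o["joints"],o["grip_width"],o["grip_force"]);held()
p,R=place(-36,63,170,.65);print(p);go(p,R)
E
```

```text
[ 566.27512731 -290.75100504  322.55984984] [-6.59812445e-01  5.01808123e-01  7.95858095e-01 -4.37402257e-04
  1.83769062e+00 -2.26640443e+00] 17.792504779311813 34.943379163742065
2639 [ 34.9   0.3 -27.3] cup: [-271.  -431.1  317.7]
2995 [ 65.5   0.6 -27.5] cup: [-299.5 -419.9  317.8]
3680 [ 95.5   0.9 -27.5] cup: [-327.4 -408.9  317.6]
744 [112.8   0.9 -27.4] cup: [-343.6 -402.7  317.4]
xmax 117.21341356302119
[676.52532015 306.25745356 325.54732397]
slide [-0.1318  0.5924 -0.0064] rot [-0.169 -0.909 -0.337]
```

arm_command(
  moves=[
    {"slide": [-0.01, 0.045, -0.02], "rotation": [0, 0, 0], "jaw": -1},
    {"slide": [-0.132, 0.592, -0.03], "rotation": [-0.169, -0.909, -0.337], "jaw": -1},
    {"slide": [-0.132, 0.592, -0.03], "rotation": [-0.169, -0.909, -0.337], "jaw": -1},
    {"slide": [-0.132, 0.592, -0.03], "rotation": [-0.169, -0.909, -0.337], "jaw": -1},
    {"slide": [-0.132, 0.592, -0.03], "rotation": [-0.169, -0.909, -0.337], "jaw": -1},
    {"slide": [-0.132, 0.592, -0.03], "rotation": [-0.169, -0.909, -0.337], "jaw": -1},
    {"slide": [-0.132, 0.592, -0.03], "rotation": [-0.169, -0.909, -0.337], "jaw": -1},
    {"slide": [-0.132, 0.592, -0.03], "rotation": [-0.169, -0.909, -0.337], "jaw": -1},
    {"slide": [-0.132, 0.592, -0.03], "rotation": [-0.169, -0.909, -0.337], "jaw": -1},
    {"slide": [-0.132, 0.592, -0.03], "rotation": [-0.169, -0.909, -0.337], "jaw": -1},
    {"slide": [-0.132, 0.592, -0.03], "rotation": [-0.169, -0.909, -0.337], "jaw": -1},
    {"slide": [-0.132, 0.592, -0.03], "rotation": [-0.169, -0.909, -0.337], "jaw": -1},
  ],
)

```text
clock: 23.4
position: [674.0, 297.4, 346.4]
orientation: [[-0.561, -0.389, 0.731], [-0.235, 0.921, 0.31], [-0.793, 0.002, -0.609]]
contact_force: [0.1, -1.6, -0.4]
grip_width: 17.5
grip_force: 34.9
```

```bash
python3 - <<'E'
from h import *
o=robot.observe();print(o["position"],o["joints"],o["grip_width"],o["grip_force"]);held()
for l in (100,4):
  p,R=place(-36,63,l,.65);go(p,R)
E
```

```text
[674.02085229 297.38324394 346.37184988] [ 0.19350119  0.3097566   1.33479655  0.28871217  0.61080328 -1.93430893] 17.496600762754188 34.94282305240631
2658 [ 34.8  -0.2 -26.9] cup: [ 47.3  55.7 303.2]
2999 [ 65.4   0.2 -27. ] cup: [ 28.6  56.1 278.9]
3668 [ 95.5   0.6 -27.1] cup: [ 10.2  56.5 255.1]
798 [113.    0.6 -26.9] cup: [ -0.3  56.6 241.1]
xmax 117.49688885330546
slide [0.0696 0.0009 0.058 ] rot [ 0.005 -0.004 -0.002]
slide [0.1458 0.0004 0.1164] rot [ 0.005 -0.004 -0.002]
```

arm_command(
  moves=[
    {"slide": [0.028, 0.001, 0.023], "rotation": [0, 0, 0], "jaw": -1},
    {"slide": [0.056, 0.001, 0.046], "rotation": [0, 0, 0], "jaw": -1},
    {"slide": [0.075, 0.001, 0.061], "rotation": [0, 0, 0], "jaw": -1},
    {"slide": [0.094, 0.001, 0.075], "rotation": [0, 0, 0], "jaw": -1},
    {"slide": [0.112, 0.001, 0.09], "rotation": [0, 0, 0], "jaw": -1},
    {"slide": [0.125, 0.001, 0.1], "rotation": [0, 0, 0], "jaw": -1},
    {"slide": [0.135, 0.001, 0.108], "rotation": [0, 0, 0], "jaw": -1},
    {"slide": [0.141, 0.001, 0.112], "rotation": [0, 0, 0], "jaw": -1},
    {"slide": [0.141, 0.001, 0.112], "rotation": [0, 0, 0], "jaw": -1},
  ],
)

```text
clock: 24.35
position: [676.0, 297.2, 165.3]
orientation: [[-0.564, -0.388, 0.729], [-0.236, 0.922, 0.308], [-0.792, 0.002, -0.611]]
contact_force: [0.0, -1.4, -0.1]
grip_width: 17.5
grip_force: 34.9
```

```bash
python3 - <<'E'
from h import *
o=robot.observe();print(o["position"],o["contact_force"],o["joints"],o["grip_width"],o["grip_force"]);held()
p,R=place(-36,63,4,.65);go(p,R)
E
```

```text
[675.97599356 297.22567196 165.28292968] [ 0.0319254  -1.36495546 -0.13102598] [ 0.19287394  0.5039422   1.60318112  0.89958479  0.20969619 -2.58485176] 17.46178630558685 34.9435418844223
2648 [ 34.8  -0.2 -26.9] cup: [ 49.1  54.8 122.2]
9270 [ 66.4   1.3 -26.5] cup: [30.  56.4 96.9]
11526 [ 94.3   4.8 -43.1] cup: [-0.2 59.9 85. ]
2134 [115.8   8.1 -27.7] cup: [-1.1 63.3 58.5]
xmax 135.08757186052117
slide [0.0036 0.0081 0.0072] rot [ 0.    -0.005 -0.002]
```

arm_command(
  moves=[
    {"slide": [0.003, 0.006, 0.003], "rotation": [0, 0, 0], "jaw": -1},
    {"slide": [0.003, 0.006, 0.003], "rotation": [0, 0, 0], "jaw": -1},
    {"slide": [0.003, 0.006, 0.003], "rotation": [0, 0, 0], "jaw": -0.3},
    {"slide": [0.003, 0.006, 0.003], "rotation": [0, 0, 0], "jaw": -0.2},
    {"slide": [0.003, 0.006, 0.003], "rotation": [0, 0, 0], "jaw": -0.2},
    {"slide": [0.003, 0.006, 0.003], "rotation": [0, 0, 0], "jaw": -0.2},
    {"slide": [0.003, 0.006, -0.02], "rotation": [0, 0, 0], "jaw": -0.2},
    {"slide": [-0.01, 0.006, -0.05], "rotation": [0, 0, 0], "jaw": -0.2},
    {"slide": [-0.04, 0.006, -0.08], "rotation": [0, 0, 0], "jaw": -0.2},
    {"slide": [-0.08, 0.006, -0.11], "rotation": [0, 0, 0], "jaw": -0.2},
    {"slide": [-0.11, 0.006, -0.14], "rotation": [0, 0, 0], "jaw": -0.2},
    {"slide": [-0.11, 0.006, -0.14], "rotation": [0, 0, 0], "jaw": -0.2},
  ],
)

```text
clock: 25.6
position: [634.8, 285.9, 350.0]
orientation: [[-0.549, -0.389, 0.74], [-0.233, 0.921, 0.311], [-0.803, -0.002, -0.596]]
contact_force: [0.2, 0.1, 0.4]
grip_width: 35.3
grip_force: 0.0
```

```bash
python3 - <<'E'
from h import *
o=robot.observe();print(o["position"],o["contact_force"],o["joints"])
incup("red");incup("green")
c=capture("scene");m=mouth(c,"blue");print(m)
cv2.imwrite("pics/s5.png",cv2.resize(c["color"][170:320,330:490],(640,600)))
go([425,-300,260],down(100)); go([425,-375,170],down(11))
E
```

```text
[634.79213367 285.93626308 349.98356893] [0.15989601 0.05147228 0.37034446] [ 0.18557554  0.23252838  1.44409867  0.32075152  0.56731046 -1.97385919]
red scene 92 [ 78.   56.1 146.6] [ 94.  68. 163.]
red wrist 1342 [ 71.9  60.8 145. ] [ 90.  70. 161.]
green scene 78 [ 82.2 -65.3 153.9] [ 96. -54. 168.]
green wrist 1539 [ 73.9 -59.6 147.3] [ 94. -52. 164.]
(array([ 423.1, -376. ,   15.1]), 56, array([0.9789729 , 0.20399033], dtype=float32), np.float64(38.202059752688214), array([169.78571429, 258.16071429]))
slide [ 0.3181 -0.4585 -0.2858] rot [0.817 0.648 1.653]
slide [ 0.4072 -0.5278 -0.2542] rot [-1.306  0.139 -2.648]
```

View pics/s5.png

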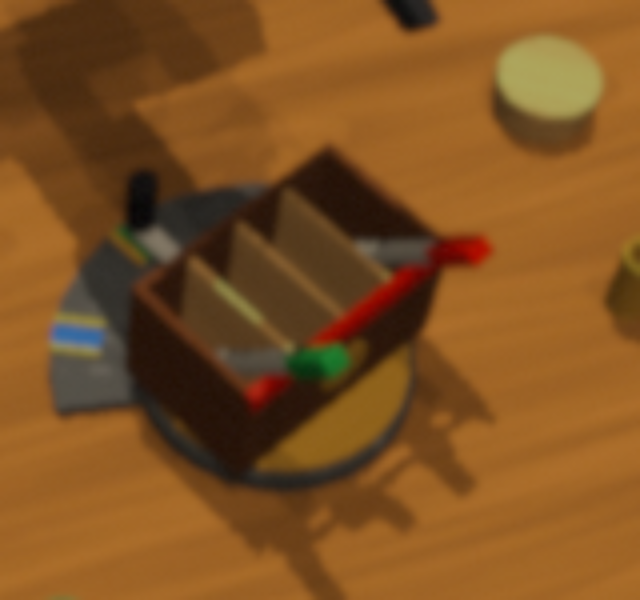

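Red at (460,250) and green at (320,360) both lean over the red trim. Now blue, in two legs because of the half turn.

```bash
python3 - <<'E'
from h import *
go([490,-120,320],down(115))
E
```

```text
slide [ 0.1916 -0.3179 -0.219 ] rot [0.7   0.723 1.416]
```

arm_command(
  moves=[
    {"slide": [0.01, -0.02, -0.05], "rotation": [0, 0, 0], "jaw": 0},
    {"slide": [0.192, -0.318, -0.219], "rotation": [0.7, 0.723, 1.416], "jaw": 0},
    {"slide": [0.192, -0.318, -0.219], "rotation": [0.7, 0.723, 1.416], "jaw": 0},
    {"slide": [0.192, -0.318, -0.219], "rotation": [0.7, 0.723, 1.416], "jaw": 0},
    {"slide": [0.192, -0.318, -0.219], "rotation": [0.7, 0.723, 1.416], "jaw": 0},
    {"slide": [0.192, -0.318, -0.219], "rotation": [0.7, 0.723, 1.416], "jaw": 0},
    {"slide": [0.192, -0.318, -0.219], "rotation": [0.7, 0.723, 1.416], "jaw": 0},
    {"slide": [0.192, -0.318, -0.219], "rotation": [0.7, 0.723, 1.416], "jaw": 0},
    {"slide": [0.192, -0.318, -0.219], "rotation": [0.7, 0.723, 1.416], "jaw": 0},
    {"slide": [0.192, -0.318, -0.219], "rotation": [0.7, 0.723, 1.416], "jaw": 0},
    {"slide": [0.192, -0.318, -0.219], "rotation": [0.7, 0.723, 1.416], "jaw": 0},
    {"slide": [0.192, -0.318, -0.219], "rotation": [0.7, 0.723, 1.416], "jaw": 0},
  ],
)

```text
clock: 27.05
position: [490.1, -120.3, 320.1]
orientation: [[-0.48, 0.876, 0.046], [0.877, 0.481, -0.014], [-0.034, 0.034, -0.999]]
contact_force: [0.0, -1.0, 0.5]
grip_width: 44.2
grip_force: 0.0
```

```bash
python3 - <<'E'
from h import *
capture("side")
o=robot.observe();print(o["position"],o["joints"]);go([425,-376,180],down(11))
E
```

```text
[ 491.03423139 -120.6406455   319.3035186 ] [-0.48002106  0.22355114  1.2290528   0.00824668  1.64631767 -0.97487845]
slide [-0.1889 -0.1838  0.1396] rot [ 0.05  -0.008  1.874]
```

arm_command(
  moves=[
    {"slide": [-0.189, -0.184, 0.14], "rotation": [0.05, -0.008, 1.874], "jaw": 0},
    {"slide": [-0.189, -0.184, 0.14], "rotation": [0.05, -0.008, 1.874], "jaw": 0},
    {"slide": [-0.189, -0.184, 0.14], "rotation": [0.05, -0.008, 1.874], "jaw": 0},
    {"slide": [-0.189, -0.184, 0.14], "rotation": [0.05, -0.008, 1.874], "jaw": 0},
    {"slide": [-0.189, -0.184, 0.14], "rotation": [0.05, -0.008, 1.874], "jaw": 0},
    {"slide": [-0.189, -0.184, 0.14], "rotation": [0.05, -0.008, 1.874], "jaw": 0},
    {"slide": [-0.189, -0.184, 0.14], "rotation": [0.05, -0.008, 1.874], "jaw": 0},
    {"slide": [-0.189, -0.184, 0.14], "rotation": [0.05, -0.008, 1.874], "jaw": 0},
    {"slide": [-0.189, -0.184, 0.14], "rotation": [0.05, -0.008, 1.874], "jaw": 0},
    {"slide": [-0.189, -0.184, 0.14], "rotation": [0.05, -0.008, 1.874], "jaw": 0},
    {"slide": [-0.189, -0.184, 0.14], "rotation": [0.05, -0.008, 1.874], "jaw": 0},
    {"slide": [-0.189, -0.184, 0.14], "rotation": [0.05, -0.008, 1.874], "jaw": 0},
  ],
)

```text
clock: 28.3
position: [428.1, -376.5, 180.6]
orientation: [[0.962, 0.271, 0.01], [0.271, -0.962, -0.005], [0.009, 0.007, -1.0]]
contact_force: [0.4, -0.0, -0.3]
grip_width: 44.2
grip_force: 0.0
```

```bash
python3 - <<'E'
from h import *
capture("side")
c=capture("wrist");m=mouth(c,"blue");print(m)
o=robot.observe();print(o["position"],o["joints"])
v=m[2]*np.sign(m[2][0]);y=np.degrees(np.arctan2(v[1],v[0]));print(y);go([m[0][0],m[0][1],-20],down(y))
E
```

```text
(array([ 423.4, -377.3,   14.4]), 668, array([0.98414487, 0.17736638], dtype=float32), np.float64(43.58337104929343), array([323.0494012 , 221.75299401]))
[ 428.08219699 -376.56309535  180.77434663] [-0.93158311  0.43673591  1.30799575  0.00527342  1.38690046  0.35938975]
10.216395
slide [-0.0064 -0.0021  0.2007] rot [ 0.007 -0.009  0.101]
```

arm_command(
  moves=[
    {"slide": [-0.006, -0.002, 0.03], "rotation": [0.007, -0.009, 0.11], "jaw": 0},
    {"slide": [-0.006, -0.002, 0.08], "rotation": [0.007, -0.009, 0.11], "jaw": 0},
    {"slide": [-0.006, -0.002, 0.13], "rotation": [0.007, -0.009, 0.11], "jaw": 0},
    {"slide": [-0.006, -0.002, 0.17], "rotation": [0.007, -0.009, 0.11], "jaw": 0},
    {"slide": [-0.006, -0.002, 0.193], "rotation": [0.007, -0.009, 0.11], "jaw": 0},
    {"slide": [-0.006, -0.002, 0.2], "rotation": [0.007, -0.009, 0.11], "jaw": 0},
    {"slide": [-0.006, -0.002, 0.2], "rotation": [0.007, -0.009, 0.11], "jaw": 0},
    {"slide": [-0.006, -0.002, 0.2], "rotation": [0.007, -0.009, 0.11], "jaw": -1},
    {"slide": [-0.006, -0.002, 0.2], "rotation": [0.007, -0.009, 0.11], "jaw": -1},
    {"slide": [-0.006, -0.002, 0.2], "rotation": [0.007, -0.009, 0.11], "jaw": -1},
    {"slide": [-0.006, -0.002, 0.2], "rotation": [0.007, -0.009, 0.11], "jaw": -1},
    {"slide": [-0.006, -0.002, 0.2], "rotation": [0.007, -0.009, 0.11], "jaw": -1},
  ],
  force=35,
)

```text
clock: 29.6
position: [424.2, -378.1, -17.4]
orientation: [[0.986, 0.168, 0.001], [0.168, -0.986, -0.002], [0.0, 0.002, -1.0]]
contact_force: [-0.6, 0.9, 6.0]
grip_width: 17.6
grip_force: 35.0
```

arm_command(
  moves=[
    {"slide": [0, 0, 0], "rotation": [0, 0, 0], "jaw": -1},
    {"slide": [0, 0, 0], "rotation": [0, 0, 0], "jaw": -1},
    {"slide": [0, 0, -0.04], "rotation": [0, 0, 0], "jaw": -1},
    {"slide": [0, 0, -0.08], "rotation": [0, 0, 0], "jaw": -1},
    {"slide": [0, 0, -0.12], "rotation": [0, 0, 0], "jaw": -1},
    {"slide": [0, 0, -0.16], "rotation": [0, 0, 0], "jaw": -1},
    {"slide": [0, 0, -0.2], "rotation": [0, 0, 0], "jaw": -1},
    {"slide": [0, 0, -0.24], "rotation": [0, 0, 0], "jaw": -1},
    {"slide": [0, 0, -0.28], "rotation": [0, 0, 0], "jaw": -1},
    {"slide": [0, 0, -0.32], "rotation": [0, 0, 0], "jaw": -1},
    {"slide": [0, 0, -0.34], "rotation": [0, 0, 0], "jaw": -1},
    {"slide": [0, 0, -0.34], "rotation": [0, 0, 0], "jaw": -1},
  ],
)

```text
clock: 30.8
position: [424.4, -377.8, 324.5]
orientation: [[0.986, 0.168, 0.003], [0.168, -0.986, -0.006], [0.002, 0.006, -1.0]]
contact_force: [0.3, 1.0, -1.3]
grip_width: 17.7
grip_force: 35.0
```

```bash
python3 - <<'E'
from h import *
capture("side")
o=robot.observe();print(o["position"],o["joints"],o["grip_width"],o["grip_force"]);held()
go([520,-100,360],down(110))
E
```

```text
[ 424.03793103 -377.42936278  322.01381063] [-9.35395983e-01  3.63602366e-01  1.02077636e+00 -8.32081047e-04
  1.75500048e+00  4.67015648e-01] 17.49519979632559 34.97051239013672
2544 [ 34.9  -0.2 -25. ] cup: [-369.1 -476.1  315. ]
2869 [ 65.4  -0.6 -25.1] cup: [-339.4 -482.8  315.1]
3490 [ 95.5  -0.6 -25. ] cup: [-310.2 -489.7  315.1]
1050 [114.1  -0.9 -24.9] cup: [-291.9 -493.7  314.9]
xmax 119.60376889529444
slide [ 0.1412 -0.2571 -0.0395] rot [-1.000e-03  1.000e-03 -1.752e+00]
```

arm_command(
  moves=[
    {"slide": [0.141, -0.257, -0.04], "rotation": [0, 0, -1.752], "jaw": -1},
    {"slide": [0.141, -0.257, -0.04], "rotation": [0, 0, -1.752], "jaw": -1},
    {"slide": [0.141, -0.257, -0.04], "rotation": [0, 0, -1.752], "jaw": -1},
    {"slide": [0.141, -0.257, -0.04], "rotation": [0, 0, -1.752], "jaw": -1},
    {"slide": [0.141, -0.257, -0.04], "rotation": [0, 0, -1.752], "jaw": -1},
    {"slide": [0.141, -0.257, -0.04], "rotation": [0, 0, -1.752], "jaw": -1},
    {"slide": [0.141, -0.257, -0.04], "rotation": [0, 0, -1.752], "jaw": -1},
    {"slide": [0.141, -0.257, -0.04], "rotation": [0, 0, -1.752], "jaw": -1},
    {"slide": [0.141, -0.257, -0.04], "rotation": [0, 0, -1.752], "jaw": -1},
    {"slide": [0.141, -0.257, -0.04], "rotation": [0, 0, -1.752], "jaw": -1},
    {"slide": [0.141, -0.257, -0.04], "rotation": [0, 0, -1.752], "jaw": -1},
    {"slide": [0.141, -0.257, -0.04], "rotation": [0, 0, -1.752], "jaw": -1},
  ],
)

```text
clock: 32.1
position: [519.8, -100.3, 359.2]
orientation: [[-0.348, 0.938, -0.004], [0.938, 0.348, 0.0], [0.002, -0.003, -1.0]]
contact_force: [-0.3, -0.3, 0.1]
grip_width: 17.3
grip_force: 35.0
```

```bash
sed -i 's/off=30/off=25/' h.py; python3 - <<'E'
from h import *
capture("side")
o=robot.observe();print(o["position"],o["joints"],o["grip_width"],o["grip_force"]);held()
p,R=place(-36,0,190,.65);print(p);go(p,R)
E
```

```text
[ 519.73869349 -100.27572753  359.28957341] [-4.13862229e-01  2.86486680e-01  1.03195310e+00 -1.12388438e-03
  1.82679421e+00 -7.72868238e-01] 17.761303300256106 34.97040152549744
2531 [ 35.    0.6 -25. ] cup: [-205.  -215.5  352.4]
2883 [ 65.4   0.2 -25. ] cup: [-204.1 -185.1  352.4]
3521 [ 95.4   0.3 -25.1] cup: [-202.8 -155.1  352.5]
916 [113.6  -0.  -24.8] cup: [-202.4 -137.   352.3]
xmax 118.31990542081793
[697.39246704 246.68056278 348.573256  ]
slide [0.265  0.2859 0.0104] rot [-0.742 -0.708 -1.494]
```

```bash
python3 - <<'E'
from h import *
p,R=place(-36,-18,205,.65);print(p);go(p,R)
E
```

```text
[704.4019972  230.10146488 363.573256  ]
slide [ 0.247   0.2867 -0.0046] rot [-0.742 -0.708 -1.494]
```

arm_command(
  moves=[
    {"slide": [0.02, 0.02, -0.005], "rotation": [-0.06, -0.057, -0.12], "jaw": -1},
    {"slide": [0.04, 0.045, -0.01], "rotation": [-0.122, -0.117, -0.246], "jaw": -1},
    {"slide": [0.06, 0.07, -0.01], "rotation": [-0.184, -0.175, -0.37], "jaw": -1},
    {"slide": [0.08, 0.095, -0.01], "rotation": [-0.245, -0.234, -0.493], "jaw": -1},
    {"slide": [0.1, 0.12, -0.01], "rotation": [-0.306, -0.292, -0.616], "jaw": -1},
    {"slide": [0.12, 0.145, -0.01], "rotation": [-0.367, -0.35, -0.739], "jaw": -1},
    {"slide": [0.14, 0.17, -0.01], "rotation": [-0.428, -0.408, -0.862], "jaw": -1},
    {"slide": [0.16, 0.195, -0.01], "rotation": [-0.49, -0.467, -0.986], "jaw": -1},
    {"slide": [0.18, 0.22, -0.01], "rotation": [-0.55, -0.526, -1.109], "jaw": -1},
    {"slide": [0.205, 0.245, -0.01], "rotation": [-0.612, -0.584, -1.232], "jaw": -1},
    {"slide": [0.23, 0.27, -0.005], "rotation": [-0.673, -0.642, -1.355], "jaw": -1},
    {"slide": [0.247, 0.287, -0.005], "rotation": [-0.735, -0.701, -1.48], "jaw": -1},
  ],
)

```text
clock: 33.4
position: [705.0, 231.9, 363.4]
orientation: [[-0.567, -0.378, 0.732], [-0.226, 0.926, 0.303], [-0.792, 0.006, -0.61]]
contact_force: [0.3, 0.8, -0.3]
grip_width: 17.2
grip_force: 35.0
```

```bash
python3 - <<'E'
from h import *
capture("side")
o=robot.observe();print(o["position"],o["joints"],o["grip_width"],o["grip_force"]);held()
for l in(205,110,4):
  p,R=place(-36,-18,l,.65);go(p,R)
E
```

```text
[705.46950539 232.58500341 361.64976464] [ 0.06144375  0.31335036  1.28401427  0.4156348   0.7010361  -2.10502503] 17.42757808937418 34.97122943401337
2525 [ 35.1  -0.6 -24.7] cup: [ 52.6 -16.6 316.9]
2904 [ 65.4  -0.9 -24.7] cup: [ 34.1 -16.8 292.9]
3532 [ 95.4  -0.9 -24.7] cup: [ 15.7 -16.7 269.1]
876 [113.4  -1.2 -24.5] cup: [  5.  -16.9 254.8]
xmax 118.25191113351501
slide [-0.0008 -0.0003 -0.0015] rot [-0.007 -0.011 -0.016]
slide [ 0.0742 -0.0011  0.0568] rot [-0.007 -0.011 -0.016]
slide [ 0.1579 -0.002   0.1219] rot [-0.007 -0.011 -0.016]
```

arm_command(
  moves=[
    {"slide": [0.025, -0.003, 0.019], "rotation": [-0.007, -0.011, -0.016], "jaw": -1},
    {"slide": [0.05, -0.003, 0.038], "rotation": [-0.007, -0.011, -0.016], "jaw": -1},
    {"slide": [0.075, -0.003, 0.058], "rotation": [-0.007, -0.011, -0.016], "jaw": -1},
    {"slide": [0.095, -0.003, 0.073], "rotation": [-0.007, -0.011, -0.016], "jaw": -1},
    {"slide": [0.113, -0.003, 0.087], "rotation": [-0.007, -0.011, -0.016], "jaw": -1},
    {"slide": [0.13, -0.003, 0.1], "rotation": [-0.007, -0.011, -0.016], "jaw": -1},
    {"slide": [0.145, -0.003, 0.112], "rotation": [-0.007, -0.011, -0.016], "jaw": -1},
    {"slide": [0.152, -0.003, 0.117], "rotation": [-0.007, -0.011, -0.016], "jaw": -1},
    {"slide": [0.155, -0.003, 0.119], "rotation": [-0.007, -0.011, -0.016], "jaw": -1},
    {"slide": [0.155, -0.003, 0.119], "rotation": [-0.007, -0.011, -0.016], "jaw": -1},
  ],
)

```text
clock: 34.5
position: [705.6, 227.8, 170.4]
orientation: [[-0.555, -0.387, 0.737], [-0.233, 0.922, 0.309], [-0.799, -0.0, -0.602]]
contact_force: [0.1, 0.5, -0.5]
grip_width: 17.6
grip_force: 35.0
```

```bash
python3 - <<'E'
from h import *
capture("side")
o=robot.observe();print(o["position"],o["contact_force"],o["joints"],o["grip_width"],o["grip_force"]);held()
incup("blue",("scene",));incup("green",("scene",))
p,R=place(-36,-18,4,.65);go(p,R)
E
```

```text
[705.82511137 227.82780132 171.09158345] [-0.05690205  0.20607542 -0.26035706] [ 0.05070743  0.50267803  1.5938511   1.08778292  0.31116912 -2.85282239] 17.4763763819384 34.970592856407166
2528 [ 35.1  -0.6 -24.6] cup: [ 51.3 -21.2 125.9]
7674 [ 67.4  -0.5 -24.2] cup: [ 32.2 -21.1  99.7]
11141 [ 95.2   0.2 -43.4] cup: [  0.1 -20.2  89. ]
2285 [115.9  -0.5 -27.4] cup: [  0.5 -21.   62.9]
xmax 134.93979368855963
blue scene 65 [ 81.5 -21.2 172. ] [ 91. -10. 180.]
green scene 79 [ 82.1 -65.  154.8] [ 95. -53. 168.]
slide [0.0075 0.0026 0.0049] rot [-0.003  0.007  0.001]
```

arm_command(
  moves=[
    {"slide": [0, 0, 0], "rotation": [0, 0, 0], "jaw": -0.45},
    {"slide": [0, 0, 0], "rotation": [0, 0, 0], "jaw": -0.4},
    {"slide": [0, 0, 0], "rotation": [0, 0, 0], "jaw": -0.4},
    {"slide": [0, 0, 0], "rotation": [0, 0, 0], "jaw": -0.4},
    {"slide": [0, 0, 0], "rotation": [0, 0, 0], "jaw": -0.4},
    {"slide": [-0.016, 0, -0.012], "rotation": [0, 0, 0], "jaw": -0.4},
    {"slide": [-0.032, 0, -0.03], "rotation": [0, 0, 0], "jaw": -0.4},
    {"slide": [-0.056, 0, -0.054], "rotation": [0, 0, 0], "jaw": -0.4},
    {"slide": [-0.08, 0, -0.08], "rotation": [0, 0, 0], "jaw": -0.4},
    {"slide": [-0.11, 0, -0.11], "rotation": [0, 0, 0], "jaw": -0.4},
    {"slide": [-0.14, 0, -0.14], "rotation": [0, 0, 0], "jaw": -0.4},
    {"slide": [-0.14, 0, -0.14], "rotation": [0, 0, 0], "jaw": -0.4},
  ],
)

```text
clock: 35.9
position: [680.4, 217.8, 374.8]
orientation: [[-0.543, -0.388, 0.744], [-0.235, 0.922, 0.309], [-0.806, -0.007, -0.592]]
contact_force: [-0.4, -0.7, 0.0]
grip_width: 26.6
grip_force: 0.0
```

```bash
python3 - <<'E'
from h import *
capture("side")
o=robot.observe();print(o["position"],o["contact_force"],o["joints"])
for k in HS: incup(k)
c=capture("scene");print([(np.round(d["centre"],0),round(d["score"],2)) for d in spotter.mark_of("knob",c)])
cv2.imwrite("pics/s6.png",cv2.resize(c["color"][170:320,330:490],(640,600)))
go([489,160,260],down(202.9))
E
```

```text
[679.97426289 217.81634909 370.3745225 ] [-0.71829128  0.07509457 -1.4498371 ] [ 0.03268467  0.25326991  1.35585872  0.46527586  0.68749408 -2.16997297]
red scene 97 [ 78.2  57.4 147.2] [ 93.  68. 163.]
red wrist 1573 [ 73.2  59.2 145.5] [ 95.  70. 161.]
blue scene 49 [ 87.6 -21.6 156.7] [ 96. -11. 163.]
blue wrist 1424 [ 72.8 -20.  145.2] [ 92. -11. 161.]
green scene 75 [ 82.5 -65.4 154.4] [ 95. -55. 166.]
green wrist 1482 [ 73.7 -61.2 148.3] [ 94. -53. 164.]
[(array([487., 158.,  79.]), 0.91)]
slide [ 0.2037  0.0213 -0.095 ] rot [-0.003  0.925  0.001]
```

View pics/s6.png

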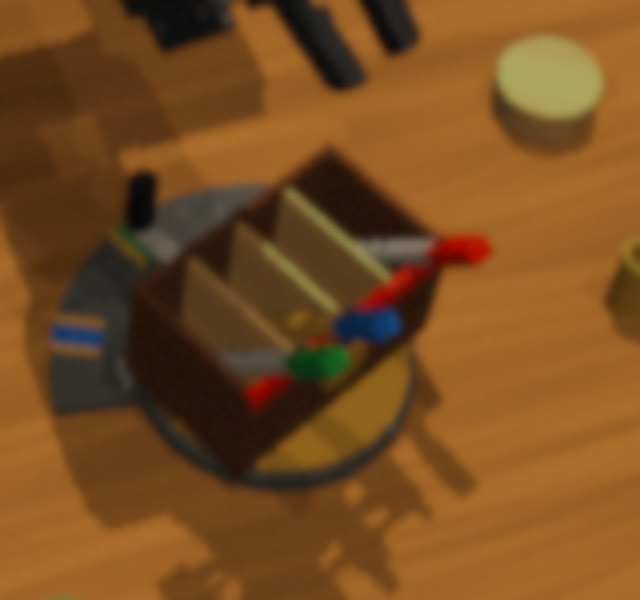

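All three whistles lean over the red trim: red (460,250), blue (368,325) and green (320,362). Now the lever.

arm_command(
  moves=[
    {"slide": [0.02, 0.003, -0.04], "rotation": [0, 0.1, 0], "jaw": 0.3},
    {"slide": [0.204, 0.021, -0.095], "rotation": [-0.003, 0.925, 0.001], "jaw": 0.5},
    {"slide": [0.204, 0.021, -0.095], "rotation": [-0.003, 0.925, 0.001], "jaw": 0.5},
    {"slide": [0.204, 0.021, -0.095], "rotation": [-0.003, 0.925, 0.001], "jaw": 0.5},
    {"slide": [0.204, 0.021, -0.095], "rotation": [-0.003, 0.925, 0.001], "jaw": 0.5},
    {"slide": [0.204, 0.021, -0.095], "rotation": [-0.003, 0.925, 0.001], "jaw": 0.5},
    {"slide": [0.204, 0.021, -0.095], "rotation": [-0.003, 0.925, 0.001], "jaw": 0.5},
    {"slide": [0.204, 0.021, -0.095], "rotation": [-0.003, 0.925, 0.001], "jaw": 0.5},
    {"slide": [0.204, 0.021, -0.095], "rotation": [-0.003, 0.925, 0.001], "jaw": 0.5},
    {"slide": [0.204, 0.021, -0.095], "rotation": [-0.003, 0.925, 0.001], "jaw": 0.5},
  ],
)

```text
clock: 37.35
position: [488.6, 159.6, 260.6]
orientation: [[-0.921, -0.389, 0.003], [-0.389, 0.921, 0.001], [-0.003, 0.0, -1.0]]
contact_force: [0.3, 0.0, 0.6]
grip_width: 66.3
grip_force: 0.0
```

```bash
python3 - <<'E'
from h import *
capture("side")
o=robot.observe();print(o["position"],o["joints"])
go([489,161,43],down(202.5))
E
```

```text
[488.55020385 159.54827429 260.79105654] [ 8.46100895e-02  2.85317113e-01  1.30785296e+00  6.95968936e-04
  1.54584914e+00 -1.88569378e+00]
slide [-0.0004  0.0012  0.2178] rot [-0.     0.003  0.007]
```

arm_command(
  moves=[
    {"slide": [0, 0.001, 0.05], "rotation": [0, 0, 0], "jaw": 0.5},
    {"slide": [0, 0.001, 0.1], "rotation": [0, 0, 0], "jaw": 0.5},
    {"slide": [0, 0.001, 0.15], "rotation": [0, 0, 0], "jaw": 0.5},
    {"slide": [0, 0.001, 0.195], "rotation": [0, 0, 0], "jaw": 0.5},
    {"slide": [0, 0.001, 0.218], "rotation": [0, 0, 0], "jaw": 0.3},
    {"slide": [0, 0.001, 0.218], "rotation": [0, 0, 0], "jaw": 0},
    {"slide": [0, 0.001, 0.218], "rotation": [0, 0, 0], "jaw": -1},
    {"slide": [0, 0.001, 0.218], "rotation": [0, 0, 0], "jaw": -1},
    {"slide": [0, 0.001, 0.218], "rotation": [0, 0, 0], "jaw": -1},
    {"slide": [0, 0.001, 0.218], "rotation": [0, 0, 0], "jaw": -1},
    {"slide": [0, 0.001, 0.218], "rotation": [0, 0, 0], "jaw": -1},
    {"slide": [0, 0.001, 0.218], "rotation": [0, 0, 0], "jaw": -1},
  ],
  force=20,
)

```text
clock: 38.6
position: [489.4, 160.7, 43.7]
orientation: [[-0.921, -0.389, 0.003], [-0.389, 0.921, 0.0], [-0.003, -0.001, -1.0]]
contact_force: [-1.8, -1.1, 7.9]
grip_width: 21.2
grip_force: 20.0
```

```bash
python3 - <<'E'
from h import *
o=robot.observe();R0=o["orientation"];p=o["position"];print(p,o["grip_width"],o["grip_force"],o["contact_force"])
ax=AX[:2];k=p[:2]-ax;th0=np.arctan2(k[1],k[0]);r=np.hypot(*k);print(r,th0)
for i in range(1,15):
    a=.70*i/14;th=th0+a
    q=np.array([*(ax+r*np.array([np.cos(th),np.sin(th)])),p[2]])
    print(np.round(R0.T@(q-p)/1000,3),round(-a,3),q.round())
E
```

```text
[489.39699646 160.73718323  43.67024041] 21.209111924388026 20.001850426197052 [-1.77970248 -1.05744349  7.89533858]
133.4318299085425 -2.7553690884298896
[-0.    -0.007  0.   ] -0.05 [492. 155.  44.]
[-0.    -0.013  0.   ] -0.1 [495. 149.  44.]
[-0.001 -0.02   0.   ] -0.15 [498. 143.  44.]
[-0.002 -0.027  0.   ] -0.2 [502. 137.  44.]
[-0.004 -0.033  0.   ] -0.25 [506. 132.  44.]
[-0.005 -0.04   0.   ] -0.3 [510. 126.  44.]
[-0.007 -0.046  0.   ] -0.35 [514. 121.  44.]
[-0.01  -0.052  0.   ] -0.4 [519. 117.  44.]
[-0.012 -0.058  0.   ] -0.45 [524. 112.  44.]
[-0.015 -0.064  0.   ] -0.5 [529. 108.  44.]
[-0.019 -0.07   0.   ] -0.55 [534. 104.  44.]
[-0.022 -0.076  0.   ] -0.6 [539. 100.  44.]
[-0.026 -0.081  0.   ] -0.65 [545.  96.  44.]
[-0.03  -0.086  0.   ] -0.7 [551.  93.  44.]
```

arm_command(
  moves=[
    {"slide": [0, -0.003, 0], "rotation": [0, 0, -0.025], "jaw": -1},
    {"slide": [0, -0.01, 0], "rotation": [0, 0, -0.075], "jaw": -1},
    {"slide": [-0.001, -0.017, 0], "rotation": [0, 0, -0.125], "jaw": -1},
    {"slide": [-0.002, -0.023, 0], "rotation": [0, 0, -0.175], "jaw": -1},
    {"slide": [-0.003, -0.03, 0], "rotation": [0, 0, -0.225], "jaw": -1},
    {"slide": [-0.004, -0.036, 0], "rotation": [0, 0, -0.275], "jaw": -1},
    {"slide": [-0.006, -0.043, 0], "rotation": [0, 0, -0.325], "jaw": -1},
    {"slide": [-0.008, -0.049, 0], "rotation": [0, 0, -0.375], "jaw": -1},
    {"slide": [-0.011, -0.055, 0], "rotation": [0, 0, -0.425], "jaw": -1},
    {"slide": [-0.014, -0.061, 0], "rotation": [0, 0, -0.475], "jaw": -1},
    {"slide": [-0.018, -0.067, 0], "rotation": [0, 0, -0.525], "jaw": -1},
    {"slide": [-0.022, -0.076, 0], "rotation": [0, 0, -0.6], "jaw": -1},
  ],
)

```text
clock: 39.8
position: [539.6, 101.2, 43.7]
orientation: [[-0.539, -0.842, 0.004], [-0.842, 0.539, 0.004], [-0.006, -0.001, -1.0]]
contact_force: [5.4, 18.4, 1.7]
grip_width: 21.2
grip_force: 20.0
```

arm_command(
  moves=[
    {"slide": [0, -0.007, 0], "rotation": [0, 0, -0.05], "jaw": -1},
    {"slide": [0, -0.011, 0], "rotation": [0, 0, -0.085], "jaw": -1},
    {"slide": [0, -0.013, 0], "rotation": [0, 0, -0.1], "jaw": -1},
    {"slide": [0, -0.013, 0], "rotation": [0, 0, -0.1], "jaw": -1},
    {"slide": [0, -0.013, 0], "rotation": [0, 0, -0.1], "jaw": -1},
  ],
)

```text
clock: 40.3
position: [551.2, 94.6, 43.7]
orientation: [[-0.454, -0.891, 0.006], [-0.891, 0.454, 0.004], [-0.007, -0.003, -1.0]]
contact_force: [4.9, 14.4, 2.0]
grip_width: 21.0
grip_force: 20.0
```

```bash
python3 - <<'E'
from h import *
o=robot.observe();p=o["position"];print(p,o["joints"],o["grip_width"],o["contact_force"])
k=p[:2]-AX[:2];print(np.hypot(*k),np.arctan2(k[1],k[0])+2.7415)
E
```

```text
[551.212224    94.58763947  43.72282809] [-0.04410079  0.57379736  1.51660863  0.00547294  1.04535227 -2.71707386] 21.018053192269974 [ 4.90418554 14.36458811  2.04581325]
131.79365290858996 0.6827469106994566
```

Near 0.70. I'll release, lift and check.

arm_command(
  moves=[
    {"slide": [0, 0, 0], "rotation": [0, 0, 0], "jaw": 0},
    {"slide": [0, 0, 0], "rotation": [0, 0, 0], "jaw": 0.3},
    {"slide": [0, 0, 0], "rotation": [0, 0, 0], "jaw": 0.3},
    {"slide": [0, 0, 0], "rotation": [0, 0, 0], "jaw": 0.3},
    {"slide": [0, 0, 0], "rotation": [0, 0, 0], "jaw": 0.3},
    {"slide": [0, 0, -0.04], "rotation": [0, 0, 0], "jaw": 0.3},
    {"slide": [0, 0, -0.08], "rotation": [0, 0, 0], "jaw": 0.3},
    {"slide": [0, 0, -0.12], "rotation": [0, 0, 0], "jaw": 0.3},
    {"slide": [0.03, 0, -0.17], "rotation": [0, 0, 0], "jaw": 0.3},
    {"slide": [0.06, 0, -0.21], "rotation": [0, 0, 0], "jaw": 0.3},
    {"slide": [0.06, 0, -0.21], "rotation": [0, 0, 0], "jaw": 0.3},
    {"slide": [0.06, 0, -0.21], "rotation": [0, 0, 0], "jaw": 0.3},
  ],
)

```text
clock: 41.5
position: [522.2, 38.1, 253.5]
orientation: [[-0.455, -0.89, 0.004], [-0.89, 0.455, 0.0], [-0.002, -0.003, -1.0]]
contact_force: [0.8, 0.1, 0.4]
grip_width: 57.4
grip_force: 0.0
```

```bash
python3 - <<'E'
from h import *
import h
h.A=1.1;h.C=Ro.from_euler("z",1.1).as_matrix()
for k in HS: h.incup(k,("scene",))
c=capture("scene")
for t in("knob","blue_notch","red_rim"):print(t,[(np.round(d["centre"],0),round(d["score"],2)) for d in spotter.mark_of(t,c)])
for d in spotter.mark_of("knob",c)[:1]:
    k=np.array(d["centre"])[:2]-AX[:2];print("angle",np.arctan2(k[1],k[0])+np.pi-.395)
P=cloud(c);hsv=cv2.cvtColor(c["color"],cv2.COLOR_BGR2HSV);m=(cv2.inRange(hsv,(0,170,60),(6,255,255))|cv2.inRange(hsv,(174,170,60),(180,255,255)))>0
q=P[m];q=q[(abs(q[:,2]-127)<6)&(q[:,1]>0)];v=cv2.fitLine(q[:,:2].astype(np.float32),cv2.DIST_HUBER,0,.01,.01).ravel();print(len(q),v,"trim turn",np.arctan2(abs(v[0]),abs(v[1])) , np.arctan2(abs(v[0]),abs(v[1]))-.405)
cv2.imwrite("pics/s7.png",cv2.resize(c["color"][170:320,330:490],(640,600)))
E
```

```text
red scene 113 [ 77.7  56.6 145.8] [ 95.  67. 163.]
blue scene 83 [ 78.2 -25.1 148. ] [ 93. -18. 165.]
green scene 90 [ 78.1 -66.4 149.9] [ 93. -58. 166.]
knob [(array([550.,  93.,  79.]), 0.92)]
blue_notch [(array([551.,  91.,   8.]), 0.77)]
red_rim [(array([632., 257., 125.]), 0.58)]
angle 0.688741622348064
66 [ 8.8988209e-01 -4.5619059e-01  6.4164954e+02  2.5503197e+02] trim turn 1.0970867 0.6920867
```

View pics/s7.png

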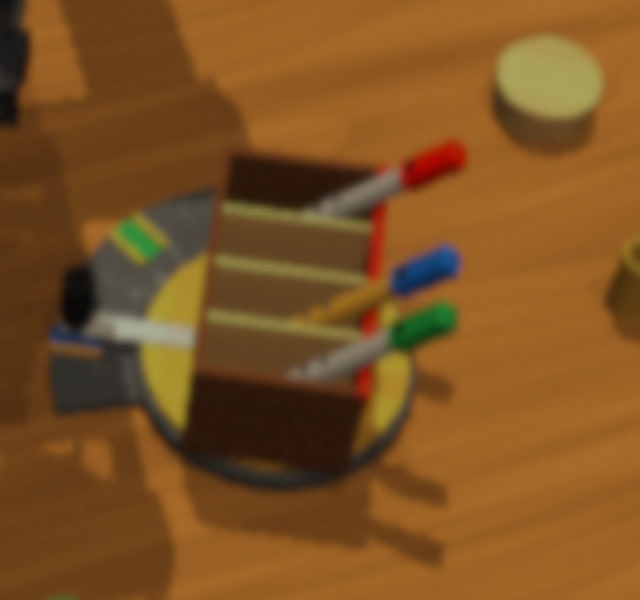

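The knob stands at the blue notch (78,300), about 0.69 rad. All three whistles lean over the red trim, and the arm is clear. I'll hand in.

```bash
python3 -c "
from rig import sign_off
print(sign_off())"
```

```text
the job is handed in; nothing more can be done
None
```

I handed the job in with the lever in the blue notch (about 0.69 rad) and the red, blue and green whistles standing mouthpiece up over the red rim; whistle4 was absent, and I left the bystanders and look-alikes alone. The sign-off returned no verdict.

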